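# Lock the centrifuge rotor with its square key

## Robot

A 6-joint arm with a two-finger parallel gripper is mounted at the origin on the work surface. World frame = base frame: x ahead of the robot, y to its left, z up, the work surface at z = 0. Lengths are in m, angles in rad, forces in N, time in s.
With the tool pointing down it reaches from about 0.35 to 0.85 m from the base axis. Payload 8.1 kg.
Tool frame: the origin (TCP) lies midway between the tips of the shut fingers; the grasp point (between the pads) lies 19 mm behind it (env.grasp_offset is the distance from the TCP to the grasp point, in m); z points along the fingers, y is the line along which they close (so a half turn about z gives the same grasp; the last joint's range is limited). The gripper opens to 93 mm and grips with 3 to 60 N. Pads are 15 mm wide; open, the fingers measure 128 mm over their backs; the gripper's body (75 mm by 188 mm) begins 65 mm behind the grasp point.
Start: joints at [-1.287, 0.13, 1.488, -0, 1.523, -0.085], TCP at [0.216, -0.56, 0.219] pointing down, gripper open.
Joint ranges: [-2.96, 2.96], [-0.89, 2.26], [0.02, 2.5], [-1.34, 4.48], [0, 2.73], [-2.66, 2.66]. Speed limits (rad/s): [2.39, 2.39, 2.79, 3.14, 3.14, 3.14].

## Interface

Orientations are given as a unit quaternion [w, x, y, z].
In Python, from workcell import env gives the robot as it stands. The module is installed in compiled form; this text tells all that it offers.
- The arm moves only by the tool apply_moves, never from a script. Its argument "motion" is a list of rows, each an object of numbers: "x", "y", "z": the shift along the tool's x, y, z in mm; "wx", "wy", "wz": the turn, a rotation vector about the tool's x, y, z in rad. In form: [{"x": .., "y": .., "z": .., "wx": .., "wy": .., "wz": ..}, ...]. A call has exactly 5 rows; each row shifts and turns the commanded pose from where the row before left it, along the tool's axes as they then stand; what a row does not reach is not made up. A row lasts 1/10 s, in which the tool goes at most 50 mm and 8.59 degrees, less where a joint would pass 70% of its speed; a pose out of reach is approached as far as the arm can. A call is refused whole if a number of a shift passes 50 or a number of a turn 0.15, either way. A call with a gripper value outside its range is refused whole. "claw" is the opening, from 0 (shut) to 1 (fully open), set as the call begins (left out, the last holds). The fingers move at their own pace and stop on an object; "squeeze" is the grip in N (left out, the last holds). Time passes only in rows, so rows that do not move let the fingers close, or fill a call up. It gives the time, the measured TCP pose, the force, the opening and the grip force at its end, in the units of the state.
- env.observe(): the state, without advancing time (a new reading comes with each control period).
- env.get_image(name): name is "scene" or "top"; returns the picture (400x640x3 uint8, red, green, blue); there is no depth.
- env.get_calibration(name): a dict with "fx", "fy", "cx", "cy" (pixels), "D" ([k1, k2, p1, p2, k3] as OpenCV has them; the pictures are not rectified), "xyz" and "rotation" of the camera in the world. Camera axes: x right, y up, looking along -z (the intrinsics and any distortion apply to the point x, -y, -z); pixel columns grow to the right and rows downward; lengths in m; the calibration is good to about 2 mm. A picture is of the moment at which its call begins. get_calibration takes no time and is no camera call.
- env.finish_job(): hands the job in; it is judged then, once.
The state is a dict: "clock": time; "q": joint angles; "joint_velocities": joint speeds; "joint_efforts": joint torques, N m; "ee_pos": TCP position; "tool_rot": TCP orientation; "force": force on the tool from outside, world axes, zero at the start; "torque": the same for the moment, N m; "gripper_width": finger opening in m; "gripper_force": force on a finger pad.
Only numpy, scipy, OpenCV 4.12 (cv2) and the standard library are available. Lean on these libraries where they do the work, as an engineer would, in place of code of your own. Each camera call takes 0.05 s, during which the arm holds its last target. There are 200 camera calls.

## Task

The orange-handled square key lies on the sloping rest of the tool stand. Fit its steel tip fully into the square recess of the red lock knob in the middle of the centrifuge rotor without forcing it in, and turn the knob with the key clockwise (seen from above) right to its stop. Then take the key out and stand it upright, fully down, in the round blue sleeve of the tool stand, and do not push aside or tip the amber jar and the spare steel bucket standing on the bench.

Things in the scene. Friction and masses are not known exactly. Their poses are not given: they have to be found in the camera images.
- key: square-drive key, 126 mm long, 0.13 kg. Origin: centre of its tip's end face; +z runs up the shank to the handle. Steel shank 12 mm square (last 2 mm 10.5 mm), sides along x and y, z=0 to 81 mm; flat orange handle z=81 to 126 mm, 40 mm wide along x, 14 mm thick along y: grip it across y. It starts in a sloping channel: z axis rises 25 degrees above level, x axis downward, handle overhanging
- key_grip (a point): centre of the key's handle, 103.5 mm up the key's z axis from the tip; same axes as the key
- centrifuge: fixed white and teal bench centrifuge, 300 x 300 mm, deck 132 mm above the bench, round open bowl of 230 mm diameter with a silver rotor in it; origin at the centre of its underside, z up; the open lid is laid back on its own +x side, from 150 to 410 mm off the axis, rising to 255 mm
- lock (a joint): angle of the red lock knob in rad: grows clockwise seen from above, from 0 (open) to the stop at 1.45 (locked); starts between 0 and 0.4; stiff, stays where it is left
- lock_mouth (a point): centre of the mouth of the square recess in the red lock knob (45 mm across, in the middle of the rotor, on the centrifuge's vertical axis), 132 mm above the bench; z up, x and y along the recess's sides, turning with the knob. Recess 13.4 mm square with a 0.8 mm chamfer, 14 mm deep: the key fits at any quarter turn
- stand: fixed tool stand, white base plate 150 mm (own x) by 180 mm (own y), 8 mm thick; a sloping aluminium channel for the key at y=+50 mm (along x, 15 mm wide, walls 10 mm high, closed at the low end at x=-55 mm, top end at x=+15 mm, 70 mm high at most) and an upright blue sleeve at x=0, y=-55 mm; origin: centre of its underside, z up
- sleeve_floor (a point): centre of the inner floor of the blue sleeve, 12 mm above the bench; the sleeve is a round tube, 31 mm outside, 23 mm bore, open at the top; the key stands in it on its tip
- sleeve_mouth (a point): centre of the sleeve's top rim, 63 mm above the bench (bore 51 mm deep)
- jar: amber screw-top jar, 68 mm across, 80 mm tall; origin: centre of its underside; a bystander
- bucket_a: spare steel rotor bucket with blue top standing on the bench, 54 mm across, 86 mm tall; origin: centre of its underside; a bystander
Things that resemble listed ones, but are neither listed nor needed, are in the scene too. What is meant by the key is not purple, and is the smaller of those in its own colour.

How it is judged:
On the way, in this order (a step that is already met when the one before it is completed fails the run):
1. the key's tip is fully in the recess of the lock knob, upright (z of key in the frame of lock_mouth below -0.009 m and horizontal distance between key and lock_mouth below 0.004 m and angle between key's own z axis and vertical below 0.15 rad), for 0.2 s.
2. the knob is turned to its locked stop by the key in the recess (all of step 1 and value of joint lock above 1.3 rad), for 0.1 s.
At the end, for the whole second after the job is handed in: the lock knob is at its stop (joint over 1.3 rad) and the key stands at rest in the blue sleeve: tip within 8 mm sideways and 6 mm above the sleeve's floor, leaning less than 0.2 rad (horizontal distance between key and sleeve_floor below 0.008 m and z of key in the frame of sleeve_floor below 0.006 m and angle between key's own z axis and vertical below 0.2 rad and linear speed of key below 0.02 m/s and value of joint lock above 1.3 rad); the robot touches nothing.
It fails at once if the key is forced (over 60 N) against the centrifuge or its knob before the knob has reached its stop (contact force between key and centrifuge above 60 N and value of joint lock below 1.3 rad).
It fails at once if the jar or the spare bucket is pushed more than 30 mm (distance of any of jar, bucket_a from where it was at the start of the episode above 0.03 m).
It fails at once if the jar or the spare bucket is tipped over (angle between any of jar, bucket_a's own z axis and vertical above 0.5 rad).
It also fails if it takes over 64 s, if anything falls off the work surface, if the arm or the gripper's body presses on something with over 40 N, if the wrist force passes 120 N, or if a joint passes its speed limit or range.

## Working session

There is one attempt and no reset: what is moved stays moved. The work goes in short steps, Python scripts to look and compute and a tool call to move; the robot and the scene stay as the last step left them, time stands still between calls to the robot, and variables do not carry over. Pictures are saved under pics/ and viewed, at most 10 in all, crops included, and the job is handed in when it is done.

Besides the shell and the picture viewer there is one more tool, called after "Emit:" in YAML: its name, and indented under it one key for each argument. apply_moves: Moves the arm, as the interface text tells. Its arguments: {"type":"object","properties":{"motion":{"type":"array"},"claw":{"type":"number"},"squeeze":{"type":"number"}},"required":["motion"]}

```bash
mkdir -p pics; cat > h.py <<'E'
import numpy as np, cv2
from workcell import env
from scipy.spatial.transform import Rotation as R
def cal(n):
    c=env.get_calibration(n); K=np.array([[c['fx'],0,c['cx']],[0,c['fy'],c['cy']],[0,0,1.]])
    Rm=np.array(c['rotation'],float)
    if Rm.size==4: Rm=R.from_quat(np.r_[Rm.ravel()[1:],Rm.ravel()[0]]).as_matrix()
    return K,np.array(c['D'],float),np.array(c['xyz'],float),Rm.reshape(3,3)
def ray(n,px):
    K,D,o,Rm=cal(n); u=cv2.undistortPoints(np.array(px,float).reshape(-1,1,2),K,D).reshape(-1,2)
    d=np.c_[u[:,0],-u[:,1],-np.ones(len(u))]@Rm.T
    return o,d/np.linalg.norm(d,axis=1)[:,None]
def onz(n,px,z):
    o,d=ray(n,px); return o+d*((z-o[2])/d[:,2])[:,None]
def tri(p1,p2,n1='scene',n2='top'):
    o1,d1=ray(n1,p1);o2,d2=ray(n2,p2);out=[]
    for a,b in zip(d1,d2):
        s=np.linalg.lstsq(np.c_[a,-b],o2-o1,rcond=None)[0]
        A=o1+s[0]*a;B=o2+s[1]*b; out.append(np.r_[(A+B)/2,np.linalg.norm(A-B)])
    return np.array(out)
def proj(n,P):
    K,D,o,Rm=cal(n); q=(np.array(P,float).reshape(-1,3)-o)@Rm
    return cv2.projectPoints(q*[1,-1,-1],np.zeros(3),np.zeros(3),K,D)[0].reshape(-1,2)
def snap(n,f):
    im=cv2.cvtColor(env.get_image(n),cv2.COLOR_RGB2BGR); cv2.imwrite('pics/'+f,im); return im
E
python3 - <<'E'
from h import *
for n in('scene','top'):
    snap(n,n+'0.png'); c=env.get_calibration(n); print({k:np.round(v,4).tolist() for k,v in c.items()})
print(env.observe(),env.grasp_offset)
E
```

```text
{'fx': 368.433, 'fy': 368.433, 'cx': 323.499, 'cy': 201.9188, 'D': [-0.0742, 0.0, 0.0, 0.0, 0.0], 'xyz': [0.9219, -0.0879, 0.7194], 'rotation': [0.6772, 0.2108, 0.2018, 0.6754]}
{'fx': 376.9268, 'fy': 376.9268, 'cx': 314.6339, 'cy': 197.023, 'D': [-0.0049, 0.0, 0.0, 0.0, 0.0], 'xyz': [0.3075, -0.078, 1.0295], 'rotation': [-0.6352, -0.0756, 0.0874, 0.7637]}
{'clock': 0.1, 'q': array([-1.28740023e+00,  1.31088217e-01,  1.48921434e+00, -9.51561677e-06,
        1.52305076e+00, -8.53792667e-02]), 'joint_velocities': array([ 1.00171996e-03, -1.30515106e-03, -2.08379250e-03,  1.82905538e-04,
        1.45503124e-03,  4.90216016e-05]), 'joint_efforts': array([ 7.45302023e-04, -5.61345112e+01, -4.93093550e+01,  7.70535436e-02,
        2.91605975e-02, -3.44229716e-05]), 'ee_pos': array([ 0.21615752, -0.55911615,  0.21766671]), 'tool_rot': array([-8.75548419e-04,  9.83048276e-01,  1.83344787e-01, -9.17466036e-05]), 'force': array([ 0.47454236, -0.09936651,  0.00716221]), 'torque': array([-0.00531794,  0.00102396, -0.02619164]), 'gripper_force': 0.0, 'gripper_width': 0.09317151106328209} 0.0188
```

View pics/scene0.png

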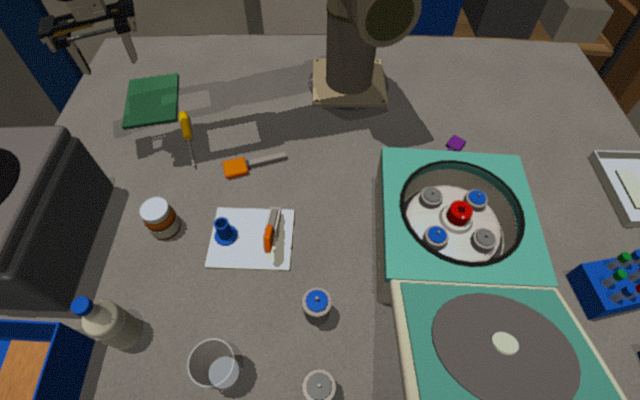

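View pics/top0.png

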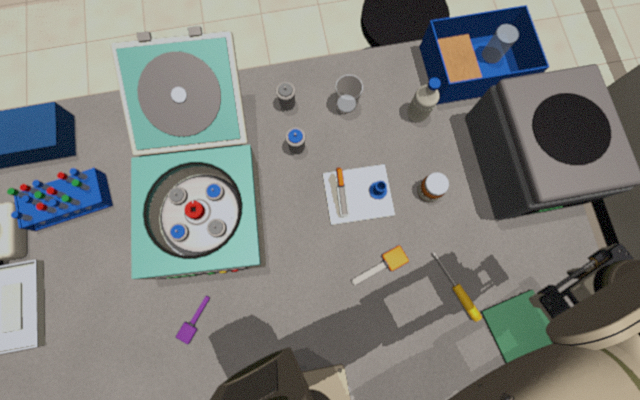

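Scene picture: the orange-handled key lies on the stand's channel at (268,237), with the sleeve at (225,232) and the red knob at (460,212). The jar is at (160,217) and the blue-topped bucket at (317,304).
Top picture: the key is at (340,180), the sleeve at (379,189) and the knob at (195,210).
Candidates for the key:
- Orange key on the stand: scene (268,237), top (340,180). I choose this one; it is the smaller and lies in the channel.
- Bigger orange key lying on the bench: scene (235,167), top (395,258).
- Purple key: top (190,325).
- Yellow screwdriver: top (465,300).

```bash
cat > m.py <<'E'
from h import *
S=cv2.imread('pics/scene0.png');T=cv2.imread('pics/top0.png')
def mask(im,lo,hi,box):
    h=cv2.cvtColor(im,cv2.COLOR_BGR2HSV); m=cv2.inRange(h,lo,hi); z=np.zeros_like(m); x0,y0,x1,y1=box; z[y0:y1,x0:x1]=m[y0:y1,x0:x1]; return z
def cen(m):
    n,l,st,c=cv2.connectedComponentsWithStats(m); i=1+np.argmax(st[1:,4]); 
    cn=max(cv2.findContours((l==i).astype('uint8'),0,1)[0],key=cv2.contourArea); return c[i],st[i,4],cv2.minAreaRect(cn)
for nm,lo,hi,bs,bt in [('knob',(0,150,80),(6,255,255),(430,190,490,235),(175,190,215,230)),
  ('handle',(7,150,80),(18,255,255),(255,200,290,262),(325,160,350,195)),
  ('sleeve',(100,120,30),(130,255,255),(205,205,245,250),(360,170,395,205)),
  ('bigkey',(7,150,80),(25,255,255),(215,145,260,185),(375,240,415,275)),
  ('bucketblue',(100,120,30),(130,255,255),(295,280,340,320),(280,120,310,155))]:
    a=cen(mask(S,lo,hi,bs));b=cen(mask(T,lo,hi,bt)); print(nm,a,b,tri([a[0]],[b[0]]).round(4))
# stand plate corners (white)
for n,im,box in(('scene',S,(195,195,305,280)),('top',T,(315,155,405,230))):
    m=mask(im,(0,0,150),(180,50,255),box); m=cv2.morphologyEx(m,cv2.MORPH_CLOSE,np.ones((25,25)))
    r=cen(m); bp=cv2.boxPoints(r[2]); print(n,'plate',bp.round(1).tolist(),onz(n,bp,.008).round(4).tolist())
c1=cv2.resize(S[195:280,195:305],None,fx=4,fy=4,interpolation=2);c2=cv2.resize(T[155:235,315:405],None,fx=4,fy=4,interpolation=2)
c3=cv2.resize(T[190:232,170:220],None,fx=7,fy=7,interpolation=2);c4=cv2.resize(S[190:235,432:492],None,fx=6,fy=6,interpolation=2)
W=np.zeros((600,800,3),'uint8')
for c,x,y in((c1,0,0),(c2,440,0)): 
    c=c[:340,:360] if x else c; W[y:y+c.shape[0],x:x+c.shape[1]]=c
W[330:594,0:350]=c3[:264] if 0 else c3[:264,:350]; W[330:600,360:720]=c4[:270]
cv2.imwrite('pics/crop.png',W)
E
python3 m.py
```

```text
knob (array([460.97368421, 209.67763158]), np.int32(304), ((461.0000915527344, 209.5000457763672), (21.913463592529297, 18.782970428466797), 26.56505012512207)) (array([193.82819383, 209.80176211]), np.int32(227), ((193.53846740722656, 209.69232177734375), (16.86598777770996, 17.650453567504883), 78.69007110595703)) [[0.5406 0.1862 0.1262 0.0044]]
handle (array([267.75595238, 237.71428571]), np.int32(168), ((267.4024353027344, 237.8780517578125), (7.3989129066467285, 26.393136978149414), 6.340191841125488)) (array([339.65, 176.35]), np.int32(80), ((339.6646423339844, 176.48170471191406), (17.448184967041016, 4.306830406188965), 83.6598129272461)) [[ 0.573  -0.1894  0.0732  0.0009]]
sleeve (array([224.20697168, 231.7124183 ]), np.int32(459), ((225.0, 231.0), (26.0, 22.0), 90.0)) (array([377.88888889, 189.7008547 ]), np.int32(234), ((378.0, 189.5), (16.0, 17.0), 0.0)) [[ 0.5306 -0.2925  0.0214  0.0009]]
bigkey (array([234.73514851, 167.49009901]), np.int32(404), ((235.00003051757812, 167.50001525878906), (17.947635650634766, 23.525957107543945), 75.96376037597656)) (array([395.1994302 , 257.48717949]), np.int32(351), ((394.8235168457031, 257.7059020996094), (19.207839965820312, 20.579830169677734), 59.03623962402344)) [[ 0.3417 -0.2977  0.0097  0.0025]]
bucketblue (array([316.4747191 , 300.54213483]), np.int32(356), ((316.5, 300.5), (21.0, 21.0), 90.0)) (array([294.88636364, 135.87878788]), np.int32(132), ((295.0, 136.0), (12.0, 12.0), 90.0)) [[ 0.7038 -0.0923  0.0814  0.0012]]
scene plate [[204.8000030517578, 266.79998779296875], [206.89999389648438, 204.5], [293.3999938964844, 207.5], [291.29998779296875, 269.70001220703125]] [[0.6071, -0.326, 0.008], [0.451, -0.3476, 0.008], [0.4589, -0.1461, 0.008], [0.613, -0.1446, 0.008]]
top plate [[315.0, 155.0], [404.0, 155.0], [404.0, 229.0], [315.0, 229.0]] [[0.6664, -0.1406, 0.008], [0.6198, -0.3907, 0.008], [0.4125, -0.3406, 0.008], [0.4567, -0.1019, 0.008]]
```

View pics/crop.png

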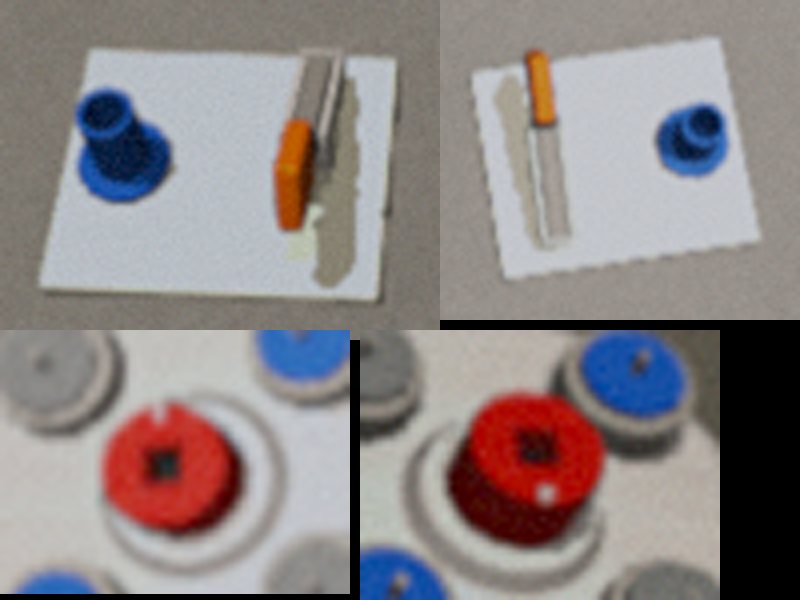

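The crop confirms the choice: the narrow orange handle sits on the channel at top (339.7,176), with the shank running down-slope to about (337,212). The sleeve mouth is at top (381.2,185.5) / scene (221.8,222). The knob recess is at top (193.1,209.3) / scene (461.5,209.2), with its white mark at top (192.9,201.7).

```bash
cat > m2.py <<'E'
from h import *
S=cv2.imread('pics/scene0.png');T=cv2.imread('pics/top0.png')
sc=[(218,207.5),(294.3,209.5),(289.5,269.5),(205,267)];tp=[(395,215),(331.3,224.3),(323,173),(384.5,164.5)]
print('plate tri',tri(sc,tp).round(4).tolist())
a=onz('scene',sc,.008);b=onz('top',tp,.008);print(a.round(4),b.round(4))
for P in(a,b):
    print('c',P.mean(0).round(4),'yaw deg',[np.degrees(np.arctan2(*(v[[1,0]]))).round(1) for v in (P[3]-P[0],P[2]-P[1])], [np.degrees(np.arctan2(-v[0],v[1])).round(1) for v in(P[1]-P[0],P[2]-P[3])],'sizes',np.linalg.norm(P-np.roll(P,1,0),axis=1).round(3))
print('mouth',tri([(221.75,222)],[(381.2,185.5)]).round(4),onz('scene',[(221.75,222)],.063)[0].round(4),onz('top',[(381.2,185.5)],.063)[0].round(4))
print('recess',tri([(461.5,209.2)],[(193.1,209.3)]).round(4),onz('scene',[(461.5,209.2)],.132)[0].round(4),onz('top',[(193.1,209.3)],.132)[0].round(4))
for n,p,q in(('scene',(461.5,209.2),(462.8,217)),('top',(193.1,209.3),(192.9,201.7))):
    P=onz(n,[p,q],.132);d=P[1]-P[0];print('mark',n,d.round(4),np.degrees(np.arctan2(d[1],d[0])))
# centrifuge deck teal outline
for n,im in(('scene',S),('top',T)):
    h=cv2.cvtColor(im,cv2.COLOR_BGR2HSV)
    m=cv2.inRange(h,(75,50,60),(95,255,255)); z=m*0
    x0,y0,x1,y1=(370,140,560,278) if n=='scene' else (125,140,265,285)
    z[y0:y1,x0:x1]=m[y0:y1,x0:x1]
    cn=max(cv2.findContours(z,0,1)[0],key=cv2.contourArea); cn=cv2.convexHull(cn)
    ap=cv2.approxPolyDP(cn,6,True).reshape(-1,2);print(n,ap.tolist(),onz(n,ap,.132).round(4)[:,:2].tolist())
# red top-disc & dark recess refinement
for n,im,c in(('scene',S,(461.5,209.2)),('top',T,(193.1,209.3))):
    g=im[:,:,2].astype(int); x,y=map(round,c); print(n);print(g[y-5:y+6,x-6:x+7])
E
python3 m2.py
```

```text
plate tri [[0.4553, -0.3246, 0.0022, 0.0043], [0.4619, -0.1463, 0.0042, 0.0042], [0.6106, -0.1511, 0.0038, 0.0047], [0.6042, -0.3299, 0.0001, 0.0032]]
[[ 0.4592 -0.3204  0.008 ]
 [ 0.4644 -0.1439  0.008 ]
 [ 0.6124 -0.1483  0.008 ]
 [ 0.6077 -0.3255  0.008 ]] [[ 0.4548 -0.3254  0.008 ]
 [ 0.4614 -0.1481  0.008 ]
 [ 0.6094 -0.1531  0.008 ]
 [ 0.6022 -0.3295  0.008 ]]
c [ 0.5359 -0.2345  0.008 ] yaw deg [np.float64(-2.0), np.float64(-1.7)] [np.float64(-1.7), np.float64(-1.5)] sizes [0.149 0.177 0.148 0.177]
c [ 0.5319 -0.239   0.008 ] yaw deg [np.float64(-1.6), np.float64(-1.9)] [np.float64(-2.1), np.float64(-2.3)] sizes [0.148 0.177 0.148 0.177]
mouth [[ 0.5306 -0.2918  0.0628  0.005 ]] [ 0.5309 -0.2891  0.063 ] [ 0.531  -0.2943  0.063 ]
recess [[0.5414 0.1865 0.129  0.0036]] [0.5432 0.1871 0.132 ] [0.5401 0.1838 0.132 ]
mark scene [ 0.0176 -0.0013  0.    ] -4.1846210542474385
mark top [ 0.019  -0.0016  0.    ] -4.756702082863805
scene [[382, 147], [518, 155], [555, 277], [385, 277]] [[0.3843, 0.0479], [0.4032, 0.3448], [0.6851, 0.3271], [0.6805, 0.025]]
top [[249, 145], [259, 264], [
[... 617 characters left out ...]
8 162 164 158 158 166 172 177 166]
 [177 177 174 174 171 169 172 174 173 176 172 173 166]]
top
[[192 196 193 194 197 197 193 195 194 193 198 196 191]
 [191 195 193 194 191 188 186 187 178 189 193 195 195]
 [194 195 190 177 162 160 154 150 149 183 195 197 194]
 [194 194 190 153 114  94  84  80 116 181 196 193 196]
 [195 194 185 145  87  56  38  37 110 182 194 195 196]
 [194 196 189 149  90  44  37  39 108 179 198 197 193]
 [193 197 190 146  93  54  54  61 112 182 196 194 196]
 [191 201 191 156 124 108 118 126 144 184 195 195 196]
 [194 195 190 174 165 168 172 173 177 192 196 196 195]
 [197 194 194 190 190 192 193 193 193 196 196 196 192]
 [195 195 194 195 194 197 196 196 195 196 194 188 172]]
```

Heights check out: plate about 8 mm, sleeve mouth 62.8 mm, recess 129 mm (text 132), handle centre 73 mm. The two cameras differ by about 4 mm sideways, so I'll do the fits from relative measurements. Plan: grip the handle with the tool 45° off the key's axis and tool y towards world +y.

```bash
cat > plan.py <<'E'
from h import *
def cur():
    s=env.observe(); q=s['tool_rot']; return s,np.array(s['ee_pos']),R.from_quat(np.r_[q[1:],q[0]])
def keyR(yaw,elev):  # key axes in world, heading yaw deg, elevation deg
    e=np.radians(elev); z=[np.cos(e),0,np.sin(e)]; x=[np.sin(e),0,-np.cos(e)]
    return R.from_euler('z',yaw,degrees=True)*R.from_matrix(np.c_[x,np.cross(z,x),z])
def tool_of(kR,phi):  # tool rotation in key frame: z = -z cos + x sin, y = +-y
    f=np.radians(phi); t=np.array([np.sin(f),0,-np.cos(f)]); y=np.array([0,1.,0])
    return kR*R.from_matrix(np.c_[np.cross(y,t),y,t])
def rows(p,r,P,Q,N=None,vmax=40,wmax=.14,show=True):
    w=(r.inv()*Q).as_rotvec(); d=r.inv().apply(P-p)*1e3
    if N is None:
        N=max(1,int(np.ceil(max(np.linalg.norm(w)/wmax,np.linalg.norm(d)/vmax))))
    st=R.from_rotvec(w/N); M=sum((st**k).as_matrix() for k in range(N)); v=np.linalg.solve(M,d)
    if show: print('N',N,'v',v.round(2),'w',(w/N).round(4))
    return N,v,w/N
E
cat > a.py <<'E'
from plan import *
s,p,r=cur()
kR=keyR(-1.8,25); print('key axes\n',kR.as_matrix().round(2))
Q=tool_of(kR,45); H=np.array([.574,-.189,.073]); t=Q.as_matrix()[:,2]
P=H+.0188*t; P1=P-.10*t
print('P',P,'P1',P1,'t',t)
N,v,w=rows(p,r,P1,Q); N,v,w=rows(p,r,P1,Q,25)
for k in range(N): 
    p=p+r.apply(v/1e3); r=r*R.from_rotvec(w)
    if k%5==4: print(p.round(3))
E
python3 a.py
```

```text
key axes
 [[ 0.42  0.03  0.91]
 [-0.01  1.   -0.03]
 [-0.91  0.    0.42]]
P [ 0.56757319 -0.18879803  0.05533378] P1 [ 0.60175833 -0.18987234  0.14930304] t [-0.34185138  0.01074311 -0.93969262]
N 20 v [22.6  29.79  4.48] w [ 0.0238  0.0047 -0.1352]
N 25 v [17.76 24.09  3.53] w [ 0.0191  0.0038 -0.1082]
[ 0.355 -0.609  0.197]
[ 0.499 -0.579  0.172]
[ 0.605 -0.476  0.153]
[ 0.643 -0.333  0.144]
[ 0.602 -0.19   0.149]
```

```bash
cat > a.py <<'E'
from plan import *
s,p,r=cur()
kR=keyR(-1.8,25); Q=tool_of(kR,45); H=np.array([.574,-.189,.073]); t=Q.as_matrix()[:,2]
P=H+.0188*t; P1=P-.10*t; Pm=np.array([.56,-.22,.25])
rows(p,r,Pm,r,15); rows(Pm,r,P1,Q,20)
E
python3 a.py
```

```text
N 15 v [ 29.53 -12.83  -2.13] w [0. 0. 0.]
N 20 v [1.04 4.15 4.95] w [ 0.0238  0.0047 -0.1352]
```

Emit:
apply_moves:
  motion:
    - {"x": 29.5,"y": -12.8,"z": -2.1}
    - {"x": 29.5,"y": -12.8,"z": -2.1}
    - {"x": 29.5,"y": -12.8,"z": -2.1}
    - {"x": 29.5,"y": -12.8,"z": -2.1}
    - {"x": 29.5,"y": -12.8,"z": -2.1}
  claw: 0.6
  squeeze: 15

```text
$.motion[0]: bad value
```

Emit:
apply_moves:
  motion:
    - {"x": 29.5,"y": -12.8,"z": -2.1}
    - {"x": 29.5,"y": -12.8,"z": -2.1}
    - {"x": 29.5,"y": -12.8,"z": -2.1}
    - {"x": 29.5,"y": -12.8,"z": -2.1}
    - {"x": 29.5,"y": -12.8,"z": -2.1}

```text
$.motion[0]: bad value
```

Emit:
apply_moves:
  motion:
    - {"x": 29.5,"y": -12.8,"z": -2.1}
    - {"x": 29.5,"y": -12.8,"z": -2.1}
    - {"x": 29.5,"y": -12.8,"z": -2.1}
    - {"x": 29.5,"y": -12.8,"z": -2.1}
    - {"x": 29.5,"y": -12.8,"z": -2.1}

```text
$.motion[0]: bad value
```

Emit:
apply_moves:
  motion:
    - {"x": 1,"y": 4.2,"z": 4.9,"wx": 0.024,"wy": 0.005,"wz": -0.135}
    - {"x": 1,"y": 4.2,"z": 4.9,"wx": 0.024,"wy": 0.005,"wz": -0.135}
    - {"x": 1,"y": 4.2,"z": 4.9,"wx": 0.024,"wy": 0.005,"wz": -0.135}
    - {"x": 1,"y": 4.2,"z": 4.9,"wx": 0.024,"wy": 0.005,"wz": -0.135}
    - {"x": 1,"y": 4.2,"z": 4.9,"wx": 0.024,"wy": 0.005,"wz": -0.135}

```text
clock: 0.6
ee_pos: [0.232, -0.572, 0.1925]
tool_rot: [-0.061, 0.864, 0.5, 0.001]
force: [0.0, 0.5, -0.9]
gripper_width: 0.0932
gripper_force: 0.0
```

Emit:
apply_moves:
  motion:
    - {"x": 1,"y": 4.2,"z": 4.9,"wx": 0.024,"wy": 0.005,"wz": -0.135}
    - {"x": 1,"y": 4.2,"z": 4.9,"wx": 0.024,"wy": 0.005,"wz": -0.135}
    - {"x": 1,"y": 4.2,"z": 4.9,"wx": 0.024,"wy": 0.005,"wz": -0.135}
    - {"x": 1,"y": 4.2,"z": 4.9,"wx": 0.024,"wy": 0.005,"wz": -0.135}
    - {"x": 1,"y": 4.2,"z": 4.9,"wx": 0.024,"wy": 0.005,"wz": -0.135}

```text
clock: 1.1
ee_pos: [0.2507, -0.569, 0.1661]
tool_rot: [-0.114, 0.644, 0.756, 0.003]
force: [0.9, 1.0, -1.2]
gripper_width: 0.0928
gripper_force: 0.0
```

Emit:
apply_moves:
  motion:
    - {"x": 1,"y": 4.2,"z": 4.9,"wx": 0.024,"wy": 0.005,"wz": -0.135}
    - {"x": 1,"y": 4.2,"z": 4.9,"wx": 0.024,"wy": 0.005,"wz": -0.135}
    - {"x": 1,"y": 4.2,"z": 4.9,"wx": 0.024,"wy": 0.005,"wz": -0.135}
    - {"x": 1,"y": 4.2,"z": 4.9,"wx": 0.024,"wy": 0.005,"wz": -0.135}
    - {"x": 1,"y": 4.2,"z": 4.9,"wx": 0.024,"wy": 0.005,"wz": -0.135}

```text
clock: 1.6
ee_pos: [0.262, -0.5522, 0.1408]
tool_rot: [-0.154, 0.35, 0.924, 0.004]
force: [-0.0, -0.5, -0.8]
gripper_width: 0.0929
gripper_force: 0.0
```

Emit:
apply_moves:
  motion:
    - {"x": 1,"y": 4.2,"z": 4.9,"wx": 0.024,"wy": 0.005,"wz": -0.135}
    - {"x": 1,"y": 4.2,"z": 4.9,"wx": 0.024,"wy": 0.005,"wz": -0.135}
    - {"x": 1,"y": 4.2,"z": 4.9,"wx": 0.024,"wy": 0.005,"wz": -0.135}
    - {"x": 1,"y": 4.2,"z": 4.9,"wx": 0.024,"wy": 0.005,"wz": -0.135}
    - {"x": 1,"y": 4.2,"z": 4.9,"wx": 0.024,"wy": 0.005,"wz": -0.135}

```text
clock: 2.1
ee_pos: [0.2589, -0.5295, 0.1179]
tool_rot: [-0.176, 0.014, 0.984, 0.004]
force: [-0.5, 0.5, -0.2]
gripper_width: 0.0932
gripper_force: 0.0
```

```bash
cat > b.py <<'E'
from plan import *
s,p,r=cur(); print(s['clock'],p.round(4),s['q'].round(2),s['force'].round(1))
kR=keyR(-1.8,25); Q=tool_of(kR,45); H=np.array([.574,-.189,.073]); t=Q.as_matrix()[:,2]
P=H+.0188*t; rows(p,r,P-.1*t,Q,1); rows(p,r,P,Q,5)
E
python3 b.py; python3 -c "
from h import *
a=snap('scene','s1.png');b=snap('top','t1.png')
W=np.hstack([cv2.resize(a[120:280,190:340],None,fx=2.6,fy=2.6),cv2.resize(b[120:240,290:410],None,fx=3.2,fy=3.466)[:416]]);cv2.imwrite('pics/c1.png',W)"
```

```text
2.1 [ 0.2589 -0.5295  0.1179] [-1.02  0.38  1.43 -0.29  1.54 -2.52] [-0.5  0.5 -0.2]
N 1 v [-301.74  349.63 -143.42] w [ 0.0024 -0.004   0.0031]
N 5 v [-60.35  69.95  -8.66] w [ 0.0005 -0.0008  0.0006]
```

View pics/c1.png

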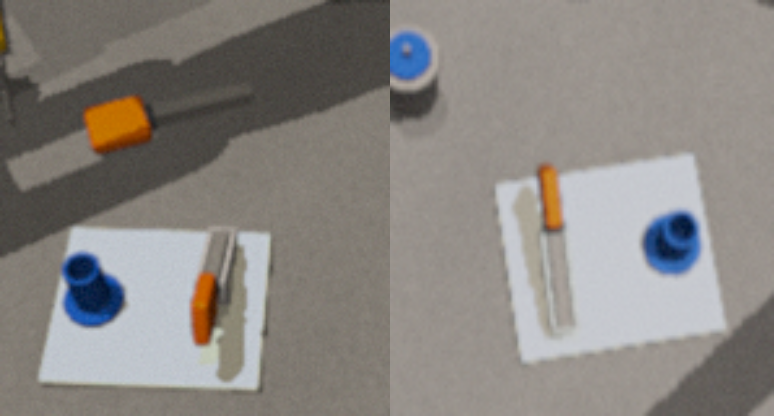

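Emit:
apply_moves:
  motion:
    - {"x": 0,"y": 0,"z": -32,"wx": 0,"wy": 0,"wz": 0}
    - {"x": 0,"y": 0,"z": -32,"wx": 0,"wy": 0,"wz": 0}
    - {"x": 0,"y": 0,"z": -32,"wx": 0,"wy": 0,"wz": 0}
    - {"x": -10,"y": 12,"z": -32,"wx": 0,"wy": 0,"wz": 0}
    - {"x": -20,"y": 23,"z": -32,"wx": 0,"wy": 0,"wz": 0}
  claw: 0.6
  squeeze: 15

```text
clock: 2.7
ee_pos: [0.343, -0.4994, 0.2605]
tool_rot: [-0.175, 0.021, 0.984, 0.003]
force: [0.9, -0.2, -0.0]
gripper_width: 0.0589
gripper_force: 0.0
```

Emit:
apply_moves:
  motion:
    - {"x": -27,"y": 31.5,"z": 2,"wx": 0,"wy": 0,"wz": 0}
    - {"x": -27,"y": 31.5,"z": 2,"wx": 0,"wy": 0,"wz": 0}
    - {"x": -27,"y": 31.5,"z": 2,"wx": 0,"wy": 0,"wz": 0}
    - {"x": -27,"y": 31.5,"z": 2,"wx": 0,"wy": 0,"wz": 0}
    - {"x": -27,"y": 31.5,"z": 2,"wx": 0,"wy": 0,"wz": 0}

```text
clock: 3.2
ee_pos: [0.4731, -0.344, 0.2026]
tool_rot: [-0.175, 0.02, 0.984, 0.004]
force: [0.5, -0.4, -0.7]
gripper_width: 0.0559
gripper_force: 0.0
```

Emit:
apply_moves:
  motion:
    - {"x": -27,"y": 31.5,"z": 2,"wx": 0,"wy": 0,"wz": 0}
    - {"x": -27,"y": 31.5,"z": 2,"wx": 0,"wy": 0,"wz": 0}
    - {"x": -27,"y": 31.5,"z": 2,"wx": 0,"wy": 0,"wz": 0}
    - {"x": -27,"y": 31.5,"z": 2,"wx": 0,"wy": 0,"wz": 0}
    - {"x": -27,"y": 31.5,"z": 2,"wx": 0,"wy": 0,"wz": 0}

```text
clock: 3.7
ee_pos: [0.602, -0.1909, 0.1467]
tool_rot: [-0.175, 0.02, 0.984, 0.004]
force: [0.5, -0.9, 1.3]
gripper_width: 0.0555
gripper_force: 0.0
```

```bash
python3 b.py
```

```text
3.7 [ 0.602  -0.1909  0.1467] [-0.33  0.61  1.06 -0.1   1.8  -1.87] [ 0.5 -0.9  1.3]
N 1 v [ 1.13  0.99 -2.36] w [ 0.0031 -0.0033 -0.0079]
N 5 v [ 0.19  0.16 19.53] w [ 0.0006 -0.0007 -0.0016]
```

Emit:
apply_moves:
  motion:
    - {"x": 0.2,"y": 0.2,"z": 19.5,"wx": 0,"wy": 0,"wz": -0.001}
    - {"x": 0.2,"y": 0.2,"z": 19.5,"wx": 0,"wy": 0,"wz": -0.001}
    - {"x": 0.2,"y": 0.2,"z": 19.5,"wx": 0,"wy": 0,"wz": -0.001}
    - {"x": 0.2,"y": 0.2,"z": 19.5,"wx": 0,"wy": 0,"wz": -0.001}
    - {"x": 0.2,"y": 0.2,"z": 19.5,"wx": 0,"wy": 0,"wz": -0.001}

```text
clock: 4.2
ee_pos: [0.5663, -0.1898, 0.0552]
tool_rot: [-0.175, 0.017, 0.984, 0.004]
force: [0.3, 0.4, 0.1]
gripper_width: 0.0556
gripper_force: 0.0
```

Emit:
apply_moves:
  motion:
    - {"x": 0,"y": 0,"z": 0,"wx": 0,"wy": 0,"wz": 0}
    - {"x": 0,"y": 0,"z": 0,"wx": 0,"wy": 0,"wz": 0}
    - {"x": 0,"y": 0,"z": 0,"wx": 0,"wy": 0,"wz": 0}
    - {"x": 0,"y": 0,"z": 0,"wx": 0,"wy": 0,"wz": 0}
    - {"x": 0,"y": 0,"z": 0,"wx": 0,"wy": 0,"wz": 0}
  claw: 0.0

```text
clock: 4.7
ee_pos: [0.5674, -0.1899, 0.057]
tool_rot: [-0.174, 0.015, 0.985, 0.004]
force: [0.0, 1.1, -0.8]
gripper_width: 0.0205
gripper_force: 0.0
```

```bash
python3 b.py; python3 -c "
from h import *
a=snap('scene','s2.png');b=snap('top','t2.png')
W=np.hstack([cv2.resize(a[170:280,190:310],None,fx=3.2,fy=3.2),cv2.resize(b[130:240,290:410],None,fx=3.2,fy=3.2)]);cv2.imwrite('pics/c2.png',W)"
```

```text
4.7 [ 0.5674 -0.1899  0.057 ] [-0.34  0.6   1.26 -0.1   1.63 -1.87] [ 0.   1.1 -0.8]
N 1 v [ -0.61   1.26 -98.51] w [ 0.002  -0.0013  0.0013]
N 5 v [-0.15  0.21  0.3 ] w [ 0.0004 -0.0003  0.0003]
```

View pics/c2.png

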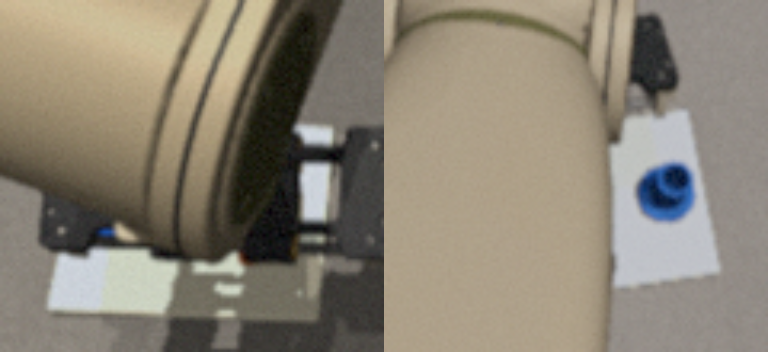

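The arm hides the key in both pictures, so I go by the finger width and continue closing.

Emit:
apply_moves:
  motion:
    - {"x": 0,"y": 0,"z": 0,"wx": 0,"wy": 0,"wz": 0}
    - {"x": 0,"y": 0,"z": 0,"wx": 0,"wy": 0,"wz": 0}
    - {"x": 0,"y": 0,"z": 0,"wx": 0,"wy": 0,"wz": 0}
    - {"x": 0,"y": 0,"z": 0,"wx": 0,"wy": 0,"wz": 0}
    - {"x": 0,"y": 0,"z": 0,"wx": 0,"wy": 0,"wz": 0}

```text
clock: 5.3
ee_pos: [0.5671, -0.1896, 0.0566]
tool_rot: [-0.175, 0.015, 0.985, 0.004]
force: [3.2, 1.8, 5.2]
gripper_width: 0.0141
gripper_force: 15.0
```

```bash
python3 -c "
from plan import *
s,p,r=cur(); print(s['force'],s['torque'],s['gripper_width'],s['gripper_force'])"
```

```text
[3.19573035 1.79032029 5.21553029] [ 0.35662841 -0.30001427 -0.12873365] 0.014091023513814277 14.97690662741661
```

Emit:
apply_moves:
  motion:
    - {"x": 2,"y": 0,"z": -2,"wx": 0,"wy": 0,"wz": 0}
    - {"x": 4,"y": 0,"z": -4,"wx": 0,"wy": 0,"wz": 0}
    - {"x": 8,"y": 0,"z": -8,"wx": 0,"wy": 0,"wz": 0}
    - {"x": 12,"y": 0,"z": -12,"wx": 0,"wy": 0,"wz": 0}
    - {"x": 16,"y": 0,"z": -16,"wx": 0,"wy": 0,"wz": 0}
  squeeze: 40

```text
clock: 5.8
ee_pos: [0.5399, -0.1887, 0.1086]
tool_rot: [-0.177, 0.015, 0.984, 0.005]
force: [-0.3, -0.6, -1.3]
gripper_width: 0.0136
gripper_force: 40.0
```

Emit:
apply_moves:
  motion:
    - {"x": 20,"y": 0,"z": -24,"wx": 0,"wy": 0,"wz": 0}
    - {"x": 20,"y": 0,"z": -24,"wx": 0,"wy": 0,"wz": 0}
    - {"x": 20,"y": 0,"z": -24,"wx": 0,"wy": 0,"wz": 0}
    - {"x": 20,"y": 0,"z": -24,"wx": 0,"wy": 0,"wz": 0}
    - {"x": 10,"y": 0,"z": -14,"wx": 0,"wy": 0,"wz": 0}

```text
clock: 6.3
ee_pos: [0.4946, -0.1884, 0.2464]
tool_rot: [-0.174, 0.015, 0.985, 0.004]
force: [0.5, -0.6, -1.4]
gripper_width: 0.0139
gripper_force: 40.0
```

```bash
cat > c.py <<'E'
from plan import *
s,p,r=cur(); print(s['clock'],p.round(4),s['q'].round(2),s['force'].round(1),s['gripper_width'])
# key pose if held as planned: tip from TCP
kin=tool_of(R.identity(),45)   # tool in key frame
def tcp_for(tip,yaw,gz=.1035):
    kR=R.from_euler('z',yaw,degrees=True); Q=kR*kin
    return tip+kR.apply([0,0,gz])+.0188*Q.as_matrix()[:,2],Q
P,Q=tcp_for(np.array([.5416,.1855,.132+.06]),-4.5)
print(P); rows(p,r,P,Q); N,v,w=rows(p,r,P,Q,20)
for k in range(N):
    p=p+r.apply(v/1e3); r=r*R.from_rotvec(w)
    if k%5==4: print(p.round(3))
E
python3 c.py
```

```text
6.3 [ 0.4946 -0.1884  0.2464] [-0.38  0.27  1.32 -0.12  1.88 -1.94] [ 0.5 -0.6 -1.4] 0.013949693199279585
[0.55485263 0.184457   0.28220639]
N 10 v [-4.87 37.52 -3.18] w [ 0.0013 -0.1136  0.0049]
N 20 v [-2.46 18.76 -1.53] w [ 0.0006 -0.0568  0.0024]
[ 0.512 -0.095  0.251]
[ 0.528 -0.002  0.259]
[0.543 0.091 0.269]
[0.555 0.184 0.282]
```

Emit:
apply_moves:
  motion:
    - {"x": -3.3,"y": 25,"z": -2.1,"wx": 0.001,"wy": -0.0757,"wz": 0.0033}
    - {"x": -3.3,"y": 25,"z": -2.1,"wx": 0.001,"wy": -0.0757,"wz": 0.0033}
    - {"x": -3.3,"y": 25,"z": -2.1,"wx": 0.001,"wy": -0.0757,"wz": 0.0033}
    - {"x": -3.3,"y": 25,"z": -2.1,"wx": 0.001,"wy": -0.0757,"wz": 0.0033}
    - {"x": -3.3,"y": 25,"z": -2.1,"wx": 0.001,"wy": -0.0757,"wz": 0.0033}

```text
clock: 6.8
ee_pos: [0.5175, -0.0628, 0.2502]
tool_rot: [0.014, 0.023, 1.0, -0.002]
force: [-0.1, 0.0, -1.3]
gripper_width: 0.0137
gripper_force: 40.0
```

Emit:
apply_moves:
  motion:
    - {"x": -3.3,"y": 25,"z": -2.1,"wx": 0.001,"wy": -0.0757,"wz": 0.0033}
    - {"x": -3.3,"y": 25,"z": -2.1,"wx": 0.001,"wy": -0.0757,"wz": 0.0033}
    - {"x": -3.3,"y": 25,"z": -2.1,"wx": 0.001,"wy": -0.0757,"wz": 0.0033}
    - {"x": -3.3,"y": 25,"z": -2.1,"wx": 0.001,"wy": -0.0757,"wz": 0.0033}
    - {"x": -3.3,"y": 25,"z": -2.1,"wx": 0.001,"wy": -0.0757,"wz": 0.0033}

```text
clock: 7.3
ee_pos: [0.5381, 0.0612, 0.2627]
tool_rot: [0.202, 0.03, 0.979, -0.009]
force: [-0.2, -0.3, -1.8]
gripper_width: 0.0142
gripper_force: 40.0
```

Emit:
apply_moves:
  motion:
    - {"x": -3.3,"y": 25,"z": -2.1,"wx": 0.001,"wy": -0.0757,"wz": 0.0033}
    - {"x": -3.3,"y": 25,"z": -2.1,"wx": 0.001,"wy": -0.0757,"wz": 0.0033}
    - {"x": -3.3,"y": 25,"z": -2.1,"wx": 0.001,"wy": -0.0757,"wz": 0.0033}
    - {"x": -3.3,"y": 25,"z": -2.1,"wx": 0.001,"wy": -0.0757,"wz": 0.0033}
    - {"x": -3.3,"y": 25,"z": -2.1,"wx": 0.001,"wy": -0.0757,"wz": 0.0033}

```text
clock: 7.8
ee_pos: [0.5552, 0.1855, 0.2797]
tool_rot: [0.382, 0.036, 0.923, -0.015]
force: [0.3, -0.9, -2.3]
gripper_width: 0.0138
gripper_force: 40.0
```

```bash
python3 c.py; python3 -c "
from h import *
a=snap('scene','s3.png');b=snap('top','t3.png')
W=np.hstack([cv2.resize(a[110:250,400:520],None,fx=4,fy=4),cv2.resize(b[150:255,150:220],None,fx=4,fy=4,interpolation=2)[:560].repeat(1,0) if 0 else cv2.resize(b[140:280,150:225],None,fx=4,fy=4)]);cv2.imwrite('pics/c3.png',W)"
```

```text
7.8 [0.5552 0.1855 0.2797] [ 0.48 -0.57  2.18 -0.5   0.89 -0.83] [ 0.3 -0.9 -2.3] 0.01377499242214505
[0.55485263 0.184457   0.28220639]
N 1 v [-1.64 -1.06 -1.95] w [-0.0009  0.0001  0.0002]
N 20 v [-0.08 -0.05 -0.1 ] w [-0.  0.  0.]
[0.555 0.185 0.28 ]
[0.555 0.185 0.281]
[0.555 0.185 0.282]
[0.555 0.184 0.282]
```

View pics/c3.png

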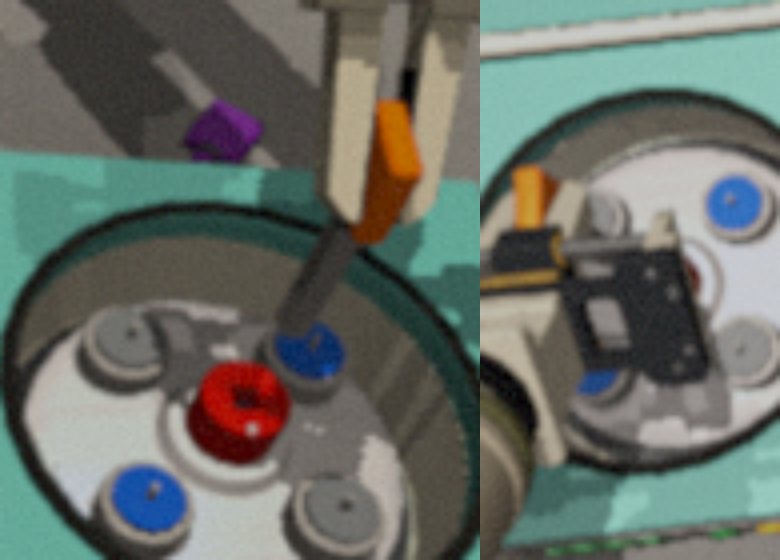

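The scene crop shows the key held upright above the knob: tip end near scene (472.5,191), handle centre near (498,152), recess at (461.5,209.2). In the top picture the gripper hides the tip.

```bash
cat > d.py <<'E'
from plan import *
s,p,r=cur(); 
kin=tool_of(R.identity(),45); k=r*kin.inv(); G=p-.0188*r.as_matrix()[:,2]
def pt(x,y,z): return G+k.apply([x,y,z-.1035])
print('key z',k.as_matrix()[:,2].round(3),'tip',pt(0,0,0).round(4))
pts=[pt(0,0,0),pt(0,0,.0405),pt(0,0,.081),pt(0,0,.1035),pt(0,0,.126)]
pp=proj('scene',pts);print(pp.round(1).tolist())
im=cv2.imread('pics/s3.png')
o=cv2.inRange(cv2.cvtColor(im,cv2.COLOR_BGR2HSV),(7,150,60),(18,255,255)); o[:, :470]=0;o[:,520:]=0;o[:130]=0;o[180:]=0
print('orange',cv2.boundingRect(o))
for q in((-.02,-.007,.081),(.02,-.007,.081),(.02,.007,.081),(-.02,-.007,.126),(.02,-.007,.126),(.02,.007,.126),(-.02,.007,.126)): print(q,proj('scene',[pt(*q)]).round(1))
v=cv2.resize(im[130:215,455:520],None,fx=7,fy=7,interpolation=cv2.INTER_CUBIC)
for q in pp: cv2.circle(v,tuple(np.int32((q-[455,130])*7+3)),3,(255,0,255),-1)
for x in(-.006,.006):
  for y in(-.006,.006):
    for z in(0,.081):
      q=proj('scene',[pt(x,y,z)])[0]; cv2.circle(v,tuple(np.int32((q-[455,130])*7+3)),3,(255,255,0),-1)
q=proj('scene',[[.5416,.1855,.132]])[0];cv2.circle(v,tuple(np.int32((q-[455,130])*7+3)),3,(0,255,0),-1); print(q)
cv2.imwrite('pics/c4.png',v)
E
python3 d.py
```

```text
key z [0.003 0.002 1.   ] tip [0.5402 0.1882 0.1873]
[[471.5, 191.2], [479.5, 177.6], [488.4, 162.5], [493.7, 153.3], [499.3, 143.6]]
orange (487, 135, 19, 36)
(-0.02, -0.007, 0.081) [[482.  152.9]]
(0.02, -0.007, 0.081) [[486.4 171.8]]
(0.02, 0.007, 0.081) [[494.9 172.4]]
(-0.02, -0.007, 0.126) [[492.3 133.8]]
(0.02, -0.007, 0.126) [[497.5 153.1]]
(0.02, 0.007, 0.126) [[506.5 153.8]]
(-0.02, 0.007, 0.126) [[501.1 134.5]]
[460.52454451 208.49028861]
```

View pics/c4.png

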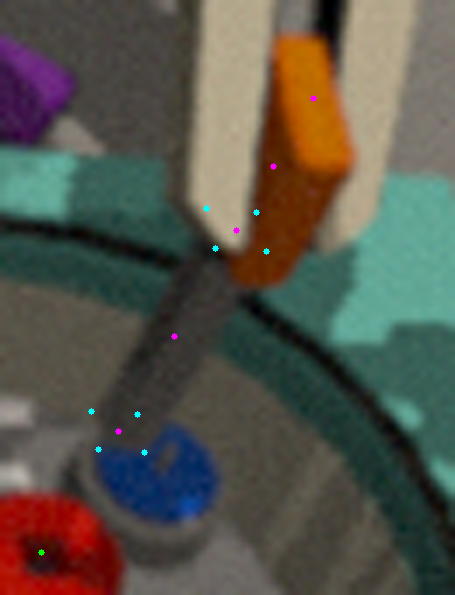

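```bash
cat > g.py <<'E'
import sys
from plan import *
# python3 g.py dx dy dz(mm world) [N] [dyaw deg]: rows for a world shift at constant attitude (re-levelled key, yaw option)
s,p,r=cur(); kin=tool_of(R.identity(),45); k=r*kin.inv(); G=p-.0188*r.as_matrix()[:,2]
tip=G+k.apply([0,0,-.1035]); print('clk',s['clock'],'tip',tip.round(4),'keyz',k.as_matrix()[:2,2].round(4),'yaw',k.as_euler('ZYX',degrees=True)[0].round(2),'F',s['force'].round(1),'T',s['torque'].round(2),'q',s['q'].round(2))
if len(sys.argv)>3:
    a=list(map(float,sys.argv[1:])); N=int(a[3]) if len(a)>3 else 5
    d=r.inv().apply(a[:3])/N; print('rows',N,d.round(2))
E
python3 g.py 2.2 -2.3 -50
```

```text
clk 7.9 tip [0.5402 0.1882 0.1873] keyz [0.0035 0.0018] yaw -4.31 F [-1.1 -0.6 -1.9] T [0.09 0.45 0.03] q [ 0.48 -0.57  2.18 -0.5   0.89 -0.83]
rows 5 [ 6.71 -0.4   7.43]
```

Emit:
apply_moves:
  motion:
    - {"x": 6.7,"y": -0.4,"z": 7.4,"wx": 0,"wy": 0,"wz": 0}
    - {"x": 6.7,"y": -0.4,"z": 7.4,"wx": 0,"wy": 0,"wz": 0}
    - {"x": 6.7,"y": -0.4,"z": 7.4,"wx": 0,"wy": 0,"wz": 0}
    - {"x": 6.7,"y": -0.4,"z": 7.4,"wx": 0,"wy": 0,"wz": 0}
    - {"x": 6.7,"y": -0.4,"z": 7.4,"wx": 0,"wy": 0,"wz": 0}

```text
clock: 8.4
ee_pos: [0.5581, 0.1814, 0.2294]
tool_rot: [0.381, 0.037, 0.924, -0.016]
force: [0.0, -1.4, -2.0]
gripper_width: 0.0136
gripper_force: 40.0
```

```bash
python3 g.py; python3 - <<'E'
from h import *
im=snap('scene','s4.png')
cv2.imwrite('pics/c5.png',cv2.resize(im[165:235,430:500],None,fx=8,fy=8,interpolation=cv2.INTER_CUBIC))
E
```

```text
clk 8.4 tip [0.5446 0.1823 0.1392] keyz [0.0027 0.001 ] yaw -4.64 F [ 0.  -1.4 -2. ] T [ 0.14  0.38 -0.04] q [ 0.46 -0.53  2.24 -0.54  0.8  -0.77]
```

View pics/c5.png

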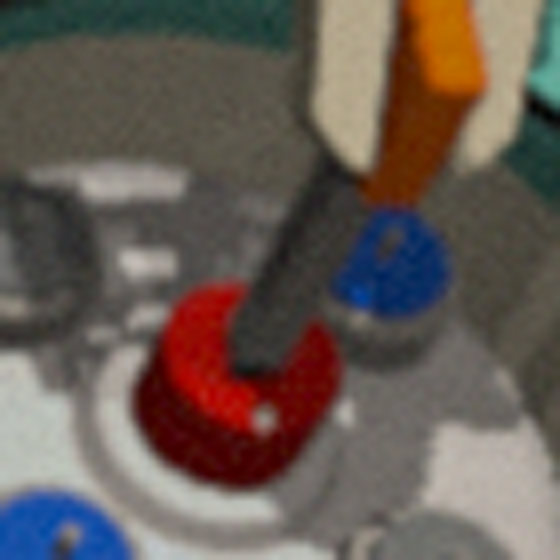

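The crop shows the tip end over the knob. Its lower edge is near crop y≈375 (scene row 211.9), and the shank spans columns 459–466. The white mark is still visible at the crop's (263,417).

```bash
python3 g.py; python3 - <<'E'
from plan import *
s,p,r=cur(); kin=tool_of(R.identity(),45); k=r*kin.inv(); G=p-.0188*r.as_matrix()[:,2]
for q in((-.006,-.006,.002),(.006,-.006,.002),(.006,.006,.002),(-.006,.006,.002),(.00525,-.00525,0),(.00525,.00525,0),(.02,-.007,.081),(.02,.007,.081),(.02,.007,.126)):
    print(q,proj('scene',[G+k.apply(np.array(q)-[0,0,.1035])]).round(1))
im=cv2.imread('pics/s4.png'); print(im[203:216,454:474,2]); 
h=cv2.cvtColor(im,cv2.COLOR_BGR2HSV); o=cv2.inRange(h,(7,150,60),(18,255,255)); o[:,:470]=0;o[:,500:]=0;o[:130]=0;o[200:]=0
print(cv2.boundingRect(o)); ys,xs=np.nonzero(o); print([(y,xs[ys==y].min(),xs[ys==y].max()) for y in range(ys.max()-14,ys.max()+1,2)])
E
```

```text
clk 8.45 tip [0.5435 0.182  0.1368] keyz [0.0052 0.002 ] yaw -4.64 F [-0.9  0.6 -3.8] T [ 0.15  0.51 -0.05] q [ 0.46 -0.53  2.25 -0.54  0.8  -0.77]
(-0.006, -0.006, 0.002) [[456.6 204.6]]
(0.006, -0.006, 0.002) [[457.4 209.8]]
(0.006, 0.006, 0.002) [[463.6 210.3]]
(-0.006, 0.006, 0.002) [[462.8 205. ]]
(0.00525, -0.00525, 0) [[457.4 210.1]]
(0.00525, 0.00525, 0) [[462.8 210.5]]
(0.02, -0.007, 0.081) [[472.3 191.8]]
(0.02, 0.007, 0.081) [[480.4 192.4]]
(0.02, 0.007, 0.126) [[490.5 176.3]]
[[162 162 161 155 140 107  65  53  50  46  56  56  59  50  58  60  76  84
   83  69]
 [155 158 156 141 126  81  49  54  53  56  62  65  54  58  66  77  73  79
   83  91]
 [153 153 151 141 114  68  52  57  49  58  56  55  56  63  78  86  83  69
   67  84]
 [148 152 147 128  95  56  43  51  59  59  56  56  58  71  90  94  91  78
   58  69]
 [148 151 147 127  82  55  55  52  50  56  52  58  70  84  94 105 100  90
   65  55]
 [147 154 148 129  87  53  55  57  63  57  58  60  77  95 103 104 101 100
   79  63]
 [145 150 148 134  93  64  52  59  59  61  58  65  84 104  99 102  99  94
   84  64]
 [154 151 142 137  96  47  38  44  41  49  62  75  94 102 103  99  97 105
   99  80]
 [166 152 151 141 100  48  26  24  35  54  57  79  95 101 101  99 103 105
   99 101]
 [176 164 163 149 124  96  80  68  64  67  72  89  97 102 102 100 102  97
   99 104]
 [174 177 169 171 164 151 144 123  93  88  92 102  99 102  99 102 103  98
   98 105]
 [162 181 177 180 177 174 171 152 109  93  98  98 102 101 103  95 101  94
  102 119]
 [125 163 174 177 177 178 171 142 112 107  99 102 102 103  97 103  99 100
  128 155]]
(475, 157, 16, 34)
[(176, np.int64(479), np.int64(489)), (178, np.int64(478), np.int64(488)), (180, np.int64(478), np.int64(487)), (182, np.int64(478), np.int64(486)), (184, np.int64(478), np.int64(485)), (186, np.int64(477), np.int64(484)), (188, np.int64(475), np.int64(483)), (190, np.int64(481), np.int64(481))]
```

```bash
python3 g.py -0.5 2.8 -2 2; python3 g.py 0 0 -3 3|tail -1
```

```text
clk 8.45 tip [0.5435 0.182  0.1368] keyz [0.0052 0.002 ] yaw -4.64 F [-0.9  0.6 -3.8] T [ 0.15  0.51 -0.05] q [ 0.46 -0.53  2.25 -0.54  0.8  -0.77]
rows 2 [0.96 1.38 0.45]
rows 3 [0.7  0.   0.71]
```

Emit:
apply_moves:
  motion:
    - {"x": 1,"y": 1.4,"z": 0.5,"wx": 0,"wy": 0,"wz": 0}
    - {"x": 1,"y": 1.4,"z": 0.5,"wx": 0,"wy": 0,"wz": 0}
    - {"x": 0,"y": 0,"z": 0,"wx": 0,"wy": 0,"wz": 0}
    - {"x": 0,"y": 0,"z": 0,"wx": 0,"wy": 0,"wz": 0}
    - {"x": 0,"y": 0,"z": 0,"wx": 0,"wy": 0,"wz": 0}

```text
clock: 8.95
ee_pos: [0.5576, 0.1855, 0.2291]
tool_rot: [0.382, 0.036, 0.923, -0.015]
force: [-0.6, -0.4, -1.9]
gripper_width: 0.0139
gripper_force: 40.0
```

```bash
python3 g.py 0 0 -1 1; python3 - <<'E'
from h import *
im=snap('scene','s5.png'); print(im[203:216,454:472,2])
E
```

```text
clk 8.95 tip [0.5442 0.1865 0.1389] keyz [0.0012 0.0005] yaw -4.53 F [-0.6 -0.4 -1.9] T [0.09 0.39 0.  ] q [ 0.47 -0.52  2.24 -0.54  0.8  -0.76]
rows 1 [0.71 0.   0.71]
[[156 161 158 160 151 151 136 106  68  56  45  58  57  57  56  61  55  65]
 [158 161 155 149 148 146 115  81  51  48  55  53  48  56  55  54  57  77]
 [151 157 149 143 139 140 108  70  49  59  58  55  59  59  57  62  62  64]
 [147 145 150 134 112 111  93  57  54  61  55  57  58  55  64  71  85  73]
 [148 153 147 120  92  80  68  59  50  53  60  53  56  58  62  82  99  99]
 [148 147 149 133  88  66  61  57  52  68  58  59  56  60  71  91 103  98]
 [147 150 150 137  93  64  58  58  55  52  58  56  62  70  86  94 104 102]
 [157 155 153 134  95  49  34  41  44  57  57  64  74  87  95 104 102  98]
 [170 170 164 144 113  76  50  36  34  46  57  72  90  95 100 101  99 104]
 [176 176 174 162 152 144 113  83  74  65  66  84  99 105 102  99 103 101]
 [175 178 183 177 174 167 160 131 108  98  89  91  96  99  95 101 106 101]
 [160 178 183 177 179 179 171 166 159 129 103 100 101  99 100 103 102  99]
 [131 158 171 177 181 176 170 174 169 142 117 105 104 101 105 100 100 100]]
```

Emit:
apply_moves:
  motion:
    - {"x": 0,"y": -0.7,"z": 0,"wx": 0,"wy": 0,"wz": 0}
    - {"x": 0.7,"y": 0,"z": 0.7,"wx": 0,"wy": 0,"wz": 0}
    - {"x": 0.7,"y": 0,"z": 0.7,"wx": 0,"wy": 0,"wz": 0}
    - {"x": 0.7,"y": 0,"z": 0.7,"wx": 0,"wy": 0,"wz": 0}
    - {"x": 0,"y": 0,"z": 0,"wx": 0,"wy": 0,"wz": 0}

```text
clock: 9.5
ee_pos: [0.5572, 0.1845, 0.2252]
tool_rot: [0.381, 0.036, 0.924, -0.016]
force: [-0.5, 0.5, -1.0]
gripper_width: 0.0138
gripper_force: 40.0
```

```bash
python3 g.py; python3 - <<'E'
from h import *
im=snap('scene','s6.png'); print(im[203:216,454:472,2])
E
```

```text
clk 9.5 tip [0.5438 0.1854 0.135 ] keyz [0.0023 0.0009] yaw -4.55 F [-0.5  0.5 -1. ] T [ 0.12  0.42 -0.02] q [ 0.47 -0.52  2.25 -0.55  0.79 -0.76]
[[157 161 157 159 154 145 111  73  47  52  49  52  63  62  57  55  60  82]
 [162 161 157 152 147 131  92  54  44  52  52  52  59  57  47  68  66  79]
 [154 147 151 148 137 107  73  53  50  55  55  59  56  52  63  68  73  64]
 [146 149 147 132 105  86  59  53  52  55  57  58  55  54  65  83  86  76]
 [148 149 150 125  86  64  54  57  57  58  56  57  62  61  69  95 105  96]
 [150 149 150 134  88  60  57  57  60  56  59  50  55  63  74  97 105 100]
 [148 146 149 129 100  63  51  53  61  59  53  60  63  82  91  98  98 101]
 [160 157 149 134  96  56  43  53  57  60  55  67  77  91 100 102 101 104]
 [168 169 158 139 101  62  42  39  43  51  54  68  86  96 101 102  98 100]
 [173 180 171 159 138 112  86  76  63  61  72  80  97 105 103 105 103 100]
 [172 178 177 170 169 159 150 128  99  90  92  93  91 103 102 102  99  97]
 [165 176 178 181 174 177 176 161 130 105 100 101  99  97 101 105 101 102]
 [128 161 173 174 176 179 179 170 145 117 101  99 101 102 103 101  98 108]]
```

Emit:
apply_moves:
  motion:
    - {"x": 0,"y": -1.3,"z": 0,"wx": 0,"wy": 0,"wz": 0}
    - {"x": 0.7,"y": 0,"z": 0.7,"wx": 0,"wy": 0,"wz": 0}
    - {"x": 0.4,"y": 0,"z": 0.4,"wx": 0,"wy": 0,"wz": 0}
    - {"x": 0.4,"y": 0,"z": 0.4,"wx": 0,"wy": 0,"wz": 0}
    - {"x": 0,"y": 0,"z": 0,"wx": 0,"wy": 0,"wz": 0}

```text
clock: 10.05
ee_pos: [0.5572, 0.1833, 0.2233]
tool_rot: [0.381, 0.036, 0.924, -0.016]
force: [0.6, -0.2, -1.2]
gripper_width: 0.0137
gripper_force: 40.0
```

```bash
python3 g.py; python3 - <<'E'
from h import *
im=snap('scene','s7.png'); print(im[203:216,454:472,2])
E
```

```text
clk 10.05 tip [0.5438 0.1842 0.1331] keyz [0.002  0.0008] yaw -4.54 F [ 0.6 -0.2 -1.2] T [ 0.09  0.42 -0.01] q [ 0.47 -0.52  2.25 -0.55  0.79 -0.76]
[[156 160 166 157 156 129  95  53  37  47  53  54  54  52  59  57  68  84]
 [159 157 153 148 142 103  70  45  47  53  55  60  60  57  55  64  67  77]
 [153 156 150 143 125  81  56  46  49  57  50  54  56  56  65  83  74  72]
 [150 150 146 128  97  58  46  45  64  53  58  59  56  57  79  94  94  77]
 [148 148 147 126  78  53  52  58  55  52  59  56  61  67  86 102 103  97]
 [143 148 151 128  79  50  47  60  57  51  58  52  60  89  95 101 101 100]
 [150 149 146 133  90  63  55  59  54  62  57  60  76  93  98 107 101 103]
 [151 150 149 140  89  63  44  52  57  58  52  69  87  97 100  97 102 102]
 [167 160 151 137 104  54  47  50  50  61  59  74  90  99 102 105 101  98]
 [178 174 165 151 126  95  90  73  68  70  72  89  96 106  98 100 106 106]
 [175 180 169 168 160 151 148 132 103  87  93  94  99 100  98 100  99 100]
 [160 178 179 182 178 172 171 162 129 102  97 100 102 102 102 103 105 104]
 [128 162 177 178 175 178 175 170 149 116 101 101 104 103 100  98  95 106]]
```

Emit:
apply_moves:
  motion:
    - {"x": 0,"y": -0.4,"z": 0,"wx": 0,"wy": 0,"wz": 0}
    - {"x": 0.7,"y": 0,"z": 0.7,"wx": 0,"wy": 0,"wz": 0}
    - {"x": 0.7,"y": 0,"z": 0.7,"wx": 0,"wy": 0,"wz": 0}
    - {"x": 0.4,"y": 0,"z": 0.4,"wx": 0,"wy": 0,"wz": 0}
    - {"x": 0,"y": 0,"z": 0,"wx": 0,"wy": 0,"wz": 0}

```text
clock: 10.6
ee_pos: [0.5573, 0.1828, 0.2209]
tool_rot: [0.382, 0.036, 0.923, -0.016]
force: [0.3, -0.3, -1.5]
gripper_width: 0.0137
gripper_force: 40.0
```

```bash
python3 g.py; python3 - <<'E'
from h import *
im=snap('scene','s8.png'); print(im[203:216,454:472,2])
E
```

```text
clk 10.6 tip [0.5439 0.1838 0.1308] keyz [0.0018 0.0008] yaw -4.55 F [ 0.3 -0.3 -1.5] T [ 0.1   0.27 -0.02] q [ 0.47 -0.52  2.25 -0.55  0.78 -0.76]
[[161 160 161 154 149 128  80  51  42  44  56  57  55  59  54  60  75  81]
 [157 158 154 149 134 103  58  50  42  53  54  53  55  55  60  62  69  75]
 [158 153 149 143 114  77  54  47  51  56  60  60  57  61  63  82  81  71]
 [153 149 150 126  90  51  51  53  47  55  56  56  53  54  87  94  93  73]
 [149 151 148 125  72  48  51  53  56  62  61  56  53  61  91 102 106  95]
 [151 151 148 129  70  50  48  56  59  53  54  55  57  72  99  97 104  98]
 [149 151 146 133  88  50  55  54  60  54  56  63  76  89  99 102  98  97]
 [161 153 147 133  91  54  59  55  50  54  57  70  90  98  97 106  98  99]
 [169 162 154 125  81  48  53  52  58  60  69  75  93  97 106 104  98 105]
 [178 173 163 133  99  84  91  84  69  72  70  89 100 103 100  99 100  97]
 [173 179 182 161 149 146 151 125  96  88  92  96 102 104 108 101  98 103]
 [161 174 177 182 175 173 175 143 109 104 101 103  99  98  95  98 103 102]
 [129 165 177 175 178 182 170 147 107 101 101  99  98 102 104 103  98 112]]
```

Emit:
apply_moves:
  motion:
    - {"x": 0.4,"y": 0,"z": 0.4,"wx": 0,"wy": 0,"wz": 0}
    - {"x": 0.4,"y": 0,"z": 0.4,"wx": 0,"wy": 0,"wz": 0}
    - {"x": 0.4,"y": 0,"z": 0.4,"wx": 0,"wy": 0,"wz": 0}
    - {"x": 0.4,"y": 0,"z": 0.4,"wx": 0,"wy": 0,"wz": 0}
    - {"x": 0,"y": 0,"z": 0,"wx": 0,"wy": 0,"wz": 0}

```text
clock: 11.15
ee_pos: [0.5581, 0.1831, 0.2207]
tool_rot: [0.383, 0.037, 0.923, -0.015]
force: [-4.2, -1.4, 6.9]
gripper_width: 0.0138
gripper_force: 40.0
```

```bash
python3 g.py
```

```text
clk 11.15 tip [0.5449 0.1842 0.1305] keyz [-0.001   0.0001] yaw -4.53 F [-4.2 -1.4  6.9] T [-0.24  0.24 -0.15] q [ 0.47 -0.52  2.26 -0.55  0.78 -0.75]
```

```bash
python3 g.py -1.2 -0.3 0 2
```

```text
clk 11.15 tip [0.5449 0.1842 0.1305] keyz [-0.001   0.0001] yaw -4.53 F [-4.2 -1.4  6.9] T [-0.24  0.24 -0.15] q [ 0.47 -0.52  2.26 -0.55  0.78 -0.75]
rows 2 [ 0.41 -0.2  -0.41]
```

Emit:
apply_moves:
  motion:
    - {"x": 0.4,"y": -0.2,"z": -0.4,"wx": 0,"wy": 0,"wz": 0}
    - {"x": 0.4,"y": -0.2,"z": -0.4,"wx": 0,"wy": 0,"wz": 0}
    - {"x": 0,"y": 0,"z": 0,"wx": 0,"wy": 0,"wz": 0}
    - {"x": 0,"y": 0,"z": 0,"wx": 0,"wy": 0,"wz": 0}
    - {"x": 0,"y": 0,"z": 0,"wx": 0,"wy": 0,"wz": 0}

```text
clock: 11.65
ee_pos: [0.5571, 0.183, 0.2206]
tool_rot: [0.383, 0.036, 0.923, -0.015]
force: [3.6, -0.9, 5.2]
gripper_width: 0.0139
gripper_force: 40.0
```

```bash
python3 g.py
```

```text
clk 11.65 tip [0.544  0.184  0.1304] keyz [-0.0014 -0.0002] yaw -4.51 F [ 3.6 -0.9  5.2] T [-0.07 -1.24  0.02] q [ 0.47 -0.52  2.26 -0.55  0.78 -0.75]
```

```bash
python3 - <<'E'
from h import *
im=snap('scene','s9.png'); t=cv2.imread('pics/s0.png') if 0 else cv2.imread('pics/scene0.png')
f=lambda a:cv2.resize(np.clip(a[190:230,440:478].astype(float)*1.6,0,255).astype('uint8'),None,fx=10,fy=10,interpolation=cv2.INTER_CUBIC)
cv2.imwrite('pics/c6.png',np.hstack([f(im),f(t)]))
E
```

```text
(no output)
```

View pics/c6.png

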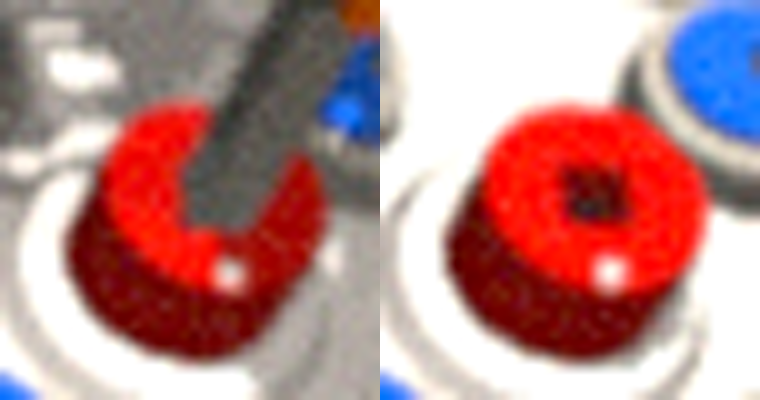

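The left panel shows the shank's end at crop bottom row 228, left edge 185. The bare recess on the right spans rows 165–222 and columns 183–250. Sideways (y) is right, but the tip sits about 1.5–2 mm too far in +x, so I slide it in −x.

Emit:
apply_moves:
  motion:
    - {"x": 0.35,"y": 0,"z": -0.35,"wx": 0,"wy": 0,"wz": 0}
    - {"x": 0.35,"y": 0,"z": -0.35,"wx": 0,"wy": 0,"wz": 0}
    - {"x": 0.35,"y": 0,"z": -0.35,"wx": 0,"wy": 0,"wz": 0}
    - {"x": 0,"y": 0,"z": 0,"wx": 0,"wy": 0,"wz": 0}
    - {"x": 0,"y": 0,"z": 0,"wx": 0,"wy": 0,"wz": 0}

```text
clock: 12.2
ee_pos: [0.5546, 0.1831, 0.2187]
tool_rot: [0.382, 0.036, 0.923, -0.015]
force: [0.3, 2.2, 2.4]
gripper_width: 0.0137
gripper_force: 40.0
```

```bash
python3 g.py
```

```text
clk 12.2 tip [0.5412 0.1842 0.1285] keyz [ 0.0017 -0.0001] yaw -4.52 F [0.3 2.2 2.4] T [ 0.65 -0.44  0.37] q [ 0.47 -0.53  2.26 -0.55  0.78 -0.75]
```

Emit:
apply_moves:
  motion:
    - {"x": 0,"y": 0.3,"z": 0,"wx": 0,"wy": 0,"wz": 0}
    - {"x": 0.4,"y": 0,"z": 0.4,"wx": 0,"wy": 0,"wz": 0}
    - {"x": 0.4,"y": 0,"z": 0.4,"wx": 0,"wy": 0,"wz": 0}
    - {"x": 0.4,"y": 0,"z": 0.4,"wx": 0,"wy": 0,"wz": 0}
    - {"x": 0,"y": 0,"z": 0,"wx": 0,"wy": 0,"wz": 0}

```text
clock: 12.7
ee_pos: [0.555, 0.1833, 0.2182]
tool_rot: [0.382, 0.037, 0.923, -0.015]
force: [-3.2, 2.5, 9.7]
gripper_width: 0.0139
gripper_force: 40.0
```

```bash
python3 g.py
```

```text
clk 12.7 tip [0.5417 0.1843 0.128 ] keyz [0.0003 0.0001] yaw -4.53 F [-3.2  2.5  9.7] T [ 0.36 -0.21  0.13] q [ 0.47 -0.53  2.26 -0.55  0.78 -0.75]
```

Emit:
apply_moves:
  motion:
    - {"x": 0.25,"y": 0.3,"z": -0.25,"wx": 0,"wy": 0,"wz": 0}
    - {"x": 0.25,"y": 0.3,"z": -0.25,"wx": 0,"wy": 0,"wz": 0}
    - {"x": 0,"y": 0,"z": 0,"wx": 0,"wy": 0,"wz": 0}
    - {"x": 0,"y": 0,"z": 0,"wx": 0,"wy": 0,"wz": 0}
    - {"x": 0,"y": 0,"z": 0,"wx": 0,"wy": 0,"wz": 0}

```text
clock: 13.2
ee_pos: [0.5546, 0.1836, 0.2182]
tool_rot: [0.382, 0.036, 0.923, -0.016]
force: [1.2, 1.1, 7.2]
gripper_width: 0.0141
gripper_force: 40.0
```

```bash
python3 g.py
```

```text
clk 13.2 tip [0.5413 0.1846 0.128 ] keyz [-0.      0.0008] yaw -4.54 F [1.2 1.1 7.2] T [ 0.07 -0.73  0.03] q [ 0.47 -0.53  2.26 -0.56  0.78 -0.75]
```

Emit:
apply_moves:
  motion:
    - {"x": 0,"y": 0.3,"z": 0,"wx": 0,"wy": 0,"wz": 0}
    - {"x": 0,"y": 0.3,"z": 0,"wx": 0,"wy": 0,"wz": 0}
    - {"x": 0,"y": 0.2,"z": 0,"wx": 0,"wy": 0,"wz": 0}
    - {"x": 0,"y": 0,"z": 0,"wx": 0,"wy": 0,"wz": 0}
    - {"x": 0,"y": 0,"z": 0,"wx": 0,"wy": 0,"wz": 0}

```text
clock: 13.7
ee_pos: [0.5536, 0.1842, 0.2159]
tool_rot: [0.381, 0.036, 0.924, -0.016]
force: [1.5, 2.4, 0.3]
gripper_width: 0.0137
gripper_force: 40.0
```

```bash
python3 g.py
```

```text
clk 13.7 tip [0.54   0.1852 0.1258] keyz [0.0033 0.0011] yaw -4.55 F [1.5 2.4 0.3] T [ 0.51 -0.2   0.25] q [ 0.47 -0.52  2.26 -0.56  0.78 -0.74]
```

Emit:
apply_moves:
  motion:
    - {"x": 0,"y": 0.4,"z": 0,"wx": 0,"wy": 0,"wz": 0}
    - {"x": 0.8,"y": 0,"z": 0.9,"wx": 0,"wy": 0,"wz": 0}
    - {"x": 0.7,"y": 0,"z": 0.7,"wx": 0,"wy": 0,"wz": 0}
    - {"x": 0.7,"y": 0,"z": 0.7,"wx": 0,"wy": 0,"wz": 0}
    - {"x": 0.7,"y": 0,"z": 0.7,"wx": 0,"wy": 0,"wz": 0}

```text
clock: 14.2
ee_pos: [0.5537, 0.1845, 0.2119]
tool_rot: [0.381, 0.037, 0.924, -0.016]
force: [0.7, -0.5, -1.1]
gripper_width: 0.0137
gripper_force: 40.0
```

```bash
python3 g.py
```

```text
clk 14.2 tip [0.5402 0.1855 0.1218] keyz [0.0031 0.0013] yaw -4.56 F [ 0.7 -0.5 -1.1] T [ 0.09  0.35 -0.04] q [ 0.48 -0.52  2.27 -0.56  0.77 -0.73]
```

Emit:
apply_moves:
  motion:
    - {"x": 0.7,"y": 0,"z": 0.7,"wx": 0,"wy": 0,"wz": 0}
    - {"x": 0.7,"y": 0,"z": 0.7,"wx": 0,"wy": 0,"wz": 0}
    - {"x": 0.7,"y": 0,"z": 0.7,"wx": 0,"wy": 0,"wz": 0}
    - {"x": 0,"y": 0,"z": 0,"wx": 0,"wy": 0,"wz": 0}
    - {"x": 0,"y": 0,"z": 0,"wx": 0,"wy": 0,"wz": 0}
  squeeze: 60

```text
clock: 14.7
ee_pos: [0.5541, 0.1847, 0.2097]
tool_rot: [0.381, 0.036, 0.924, -0.016]
force: [0.2, 0.2, -1.3]
gripper_width: 0.014
gripper_force: 60.0
```

```bash
python3 g.py
```

```text
clk 14.7 tip [0.5406 0.1857 0.1195] keyz [0.002  0.0008] yaw -4.55 F [ 0.2  0.2 -1.3] T [ 0.07  0.42 -0.02] q [ 0.48 -0.52  2.27 -0.57  0.77 -0.73]
```

```bash
cat > turn.py <<'E'
import sys
from plan import *
dx,dy,dz,ang,N=[float(v) for v in sys.argv[1:6]]; N=int(N)
s,p,r=cur(); kin=tool_of(R.identity(),45); k=r*kin.inv(); G=p-.0188*r.as_matrix()[:,2]
tip=G+k.apply([0,0,-.1035]); d=np.array([dx,dy,dz])/1e3
print('clk',s['clock'],'tip',tip.round(4),'keyz',k.as_matrix()[:2,2].round(4),'yaw',k.as_euler('ZYX',degrees=True)[0].round(2),'F',s['force'].round(1),'T',s['torque'].round(2),'q',s['q'].round(2))
Rz=R.from_euler('z',-ang); ax=tip*[1,1,0]
rows(p,r,Rz.apply(p-ax)+ax+d,Rz*r,N)
E
python3 turn.py 0 0 -1 0.25 5; python3 turn.py 0 0 0 0.35 5 | tail -1
```

```text
clk 14.7 tip [0.5406 0.1857 0.1195] keyz [0.002  0.0008] yaw -4.55 F [ 0.2  0.2 -1.3] T [ 0.07  0.42 -0.02] q [ 0.48 -0.52  2.27 -0.57  0.77 -0.73]
N 5 v [ 0.15 -0.67  0.13] w [0.0353 0.     0.0354]
N 5 v [ 0.02 -0.94 -0.02] w [0.0494 0.0001 0.0496]
```

Emit:
apply_moves:
  motion:
    - {"x": 0.15,"y": -0.67,"z": 0.15,"wx": 0.035,"wy": 0,"wz": 0.035}
    - {"x": 0.15,"y": -0.67,"z": 0.15,"wx": 0.035,"wy": 0,"wz": 0.035}
    - {"x": 0.15,"y": -0.67,"z": 0.15,"wx": 0.035,"wy": 0,"wz": 0.035}
    - {"x": 0.15,"y": -0.67,"z": 0.15,"wx": 0.035,"wy": 0,"wz": 0.035}
    - {"x": 0.15,"y": -0.67,"z": 0.15,"wx": 0.035,"wy": 0,"wz": 0.035}

```text
clock: 15.2
ee_pos: [0.5538, 0.1822, 0.2096]
tool_rot: [0.377, 0.151, 0.912, -0.062]
force: [-1.9, 1.7, 1.1]
gripper_width: 0.0138
gripper_force: 60.0
```

```bash
python3 turn.py 0 0 0 0.25 5
```

```text
clk 15.2 tip [0.5412 0.1865 0.1194] keyz [ 0.0004 -0.0004] yaw -18.79 F [-1.9  1.7  1.1] T [0.41 0.61 0.18] q [ 0.6  -0.34  2.15 -0.77  0.96 -0.31]
N 5 v [ 0.01 -0.67 -0.01] w [ 0.0353 -0.      0.0354]
```

Emit:
apply_moves:
  motion:
    - {"x": 0,"y": -0.8,"z": 0,"wx": 0.0424,"wy": 0,"wz": 0.0424}
    - {"x": 0,"y": -0.8,"z": 0,"wx": 0.0424,"wy": 0,"wz": 0.0424}
    - {"x": 0,"y": -0.8,"z": 0,"wx": 0.0424,"wy": 0,"wz": 0.0424}
    - {"x": 0,"y": -0.8,"z": 0,"wx": 0.0424,"wy": 0,"wz": 0.0424}
    - {"x": 0,"y": -0.8,"z": 0,"wx": 0.0424,"wy": 0,"wz": 0.0424}

```text
clock: 15.7
ee_pos: [0.5522, 0.179, 0.2097]
tool_rot: [0.364, 0.285, 0.879, -0.118]
force: [-1.6, 3.0, 0.6]
gripper_width: 0.0137
gripper_force: 60.0
```

```bash
python3 turn.py 0 0 0 0.3 5
```

```text
clk 15.7 tip [0.5415 0.1869 0.1195] keyz [ 0.0003 -0.001 ] yaw -35.97 F [-1.6  3.   0.6] T [0.67 0.34 0.25] q [ 0.68 -0.12  1.96 -0.82  1.19  0.01]
N 5 v [ 0.02 -0.8  -0.02] w [ 0.0424 -0.      0.0425]
```

Emit:
apply_moves:
  motion:
    - {"x": 0,"y": -0.8,"z": 0,"wx": 0.0424,"wy": 0,"wz": 0.0424}
    - {"x": 0,"y": -0.8,"z": 0,"wx": 0.0424,"wy": 0,"wz": 0.0424}
    - {"x": 0,"y": -0.8,"z": 0,"wx": 0.0424,"wy": 0,"wz": 0.0424}
    - {"x": 0,"y": -0.8,"z": 0,"wx": 0.0424,"wy": 0,"wz": 0.0424}
    - {"x": 0,"y": -0.8,"z": 0,"wx": 0.0424,"wy": 0,"wz": 0.0424}

```text
clock: 16.2
ee_pos: [0.5497, 0.1764, 0.2096]
tool_rot: [0.342, 0.413, 0.826, -0.17]
force: [-1.0, 3.3, 1.4]
gripper_width: 0.0139
gripper_force: 60.0
```

```bash
python3 turn.py -0.5 0.5 0 0.3 5
```

```text
clk 16.2 tip [0.5418 0.1872 0.1194] keyz [-0.     -0.0016] yaw -53.13 F [-1.   3.3  1.4] T [0.84 0.14 0.27] q [ 0.69  0.09  1.76 -0.8   1.41  0.23]
N 5 v [ 0.12 -0.84 -0.12] w [ 0.0424 -0.0001  0.0425]
```

Emit:
apply_moves:
  motion:
    - {"x": 0.1,"y": -0.8,"z": -0.1,"wx": 0.0424,"wy": 0,"wz": 0.0424}
    - {"x": 0.1,"y": -0.8,"z": -0.1,"wx": 0.0424,"wy": 0,"wz": 0.0424}
    - {"x": 0.1,"y": -0.8,"z": -0.1,"wx": 0.0424,"wy": 0,"wz": 0.0424}
    - {"x": 0.1,"y": -0.8,"z": -0.1,"wx": 0.0424,"wy": 0,"wz": 0.0424}
    - {"x": 0.1,"y": -0.8,"z": -0.1,"wx": 0.0424,"wy": 0,"wz": 0.0424}

```text
clock: 16.7
ee_pos: [0.5464, 0.1749, 0.2097]
tool_rot: [0.313, 0.532, 0.755, -0.22]
force: [1.9, 1.8, 1.3]
gripper_width: 0.0138
gripper_force: 60.0
```

```bash
python3 turn.py -0.3 0.3 0 0.2 5
```

```text
clk 16.7 tip [0.542  0.1875 0.1195] keyz [-0.0009 -0.0014] yaw -70.3 F [1.9 1.8 1.3] T [ 0.67 -0.44  0.48] q [ 0.67  0.28  1.54 -0.73  1.61  0.41]
N 5 v [ 0.06 -0.58 -0.06] w [ 0.0283 -0.0001  0.0283]
```

Emit:
apply_moves:
  motion:
    - {"x": 0,"y": -0.55,"z": 0,"wx": 0.0283,"wy": 0,"wz": 0.0283}
    - {"x": 0,"y": -0.55,"z": 0,"wx": 0.0283,"wy": 0,"wz": 0.0283}
    - {"x": 0,"y": -0.55,"z": 0,"wx": 0.0283,"wy": 0,"wz": 0.0283}
    - {"x": 0,"y": -0.55,"z": 0,"wx": 0.0283,"wy": 0,"wz": 0.0283}
    - {"x": 0,"y": -0.55,"z": 0,"wx": 0.0283,"wy": 0,"wz": 0.0283}

```text
clock: 17.2
ee_pos: [0.5439, 0.174, 0.2097]
tool_rot: [0.289, 0.605, 0.699, -0.249]
force: [4.6, 5.0, 3.6]
gripper_width: 0.0135
gripper_force: 60.0
```

```bash
python3 turn.py 0 0 0 0.1 5;  python3 - <<'E'
from h import *
im=snap('scene','s10.png'); h=cv2.cvtColor(im,cv2.COLOR_BGR2HSV); print(h[200:222:1,448:474,1])
E
```

```text
clk 17.2 tip [0.5421 0.1874 0.1195] keyz [-0.0015 -0.0018] yaw -81.73 F [4.6 5.  3.6] T [ 1.24 -0.95  0.73] q [ 0.64  0.39  1.4  -0.68  1.74  0.51]
N 5 v [ 0.   -0.27 -0.  ] w [ 0.0141 -0.      0.0142]
[[ 21  22  20  20  22  22  46  65  78  95 109 111  90  53  31  26  13  40
   11  39  43  34  28  77 196 213]
 [ 22  17  20  20  25  65 130 154 174 190 194 199 158 103  54  18  43  20
   19  52  27  52  49  51 168 216]
 [ 25  22  21  35  72 138 204 236 253 247 255 238 168  76  32  23  17  40
   33  22  26  32  37  21  58 149]
 [ 20  17  23  77 165 217 255 247 255 247 232 196 106  42  45  33  37  50
   31  35   5  35  35  39  20   8]
 [ 16  25  42 150 251 247 255 255 255 255 232 147  43  34  30  30  27  13
   21  14  39  43  32  44  29  25]
 [ 21  22  73 204 255 230 227 242 255 224 191 100  10  18  44  25  29  40
   50  13  80 138  87  36  26  37]
 [ 18  33 128 239 229 250 255 255 255 211 140  57  27  34  22  34  35  16
   18  42 122 198 208  81  36  26]
 [ 26  49 191 255 255 236 255 255 233 198  72  28  20  27  34  24  40  18
   48  80 151 213 211 146  48   5]
 [ 23  77 245 255 255 253 
[... 800 characters left out ...]
55 255 230
  255 255 255 240 213 185  58  21]
 [255 255 255 210 255 225 242 251 255 240 255 255 236 251 255 255 245 253
  255 255 255 219 191  95  38  15]
 [221 191 248 241 207 248 255 255 250 255 255 255 249 255 255 255 255 255
  255 229 250 218 101  39  18  15]
 [255 255 255 255 255 231 245 255 255 255 224 249 249 255 248 235 255 255
  252 255 210 129  41  19  11  22]
 [118 255 230 245 255 238 237 255 255 224 241 255 255 220 255 255 227 244
  255 255 165  55  30  17  22  16]
 [ 55 183 255 255 255 255 255 255 255 205 245 255 255 234 255 245 251 255
  255 181  78  32  27  14  18  28]
 [ 26  76 180 255 255 238 218 255 240 255 251 248 213 208 230 206 226 255
  203 116  42  23  14  24  15  18]]
```

```bash
cat > mark.py <<'E'
from h import *
import sys
def ang(px):
    P=onz('scene',[(461.05,209.05),px],.132); d=P[1]-P[0]; return np.degrees(np.arctan2(d[1],d[0])),np.linalg.norm(d)
def cent(im,c):
    x,y=c; h=255.-cv2.cvtColor(im,cv2.COLOR_BGR2HSV)[y-2:y+3,x-3:x+4,1]; h=np.clip(h-60,0,None); Y,X=np.mgrid[y-2:y+3,x-3:x+4]; return (h*X).sum()/h.sum(),(h*Y).sum()/h.sum()
if __name__=='__main__':
    for f,c in(('scene0.png',(463,217)),('s10.png',(453,211))):
        q=cent(cv2.imread('pics/'+f),c); print(f,q,ang(q))
E
python3 mark.py
```

```text
scene0.png (np.float64(462.5281195079086), np.float64(216.9780316344464)) (np.float64(-3.1745562665300646), np.float64(0.01795225523810151))
s10.png (np.float64(452.9141856392294), np.float64(211.42732049036778)) (np.float64(-72.48334759326092), np.float64(0.018002758596023627))
```

Emit:
apply_moves:
  motion:
    - {"x": 0,"y": -0.55,"z": 0,"wx": 0.0283,"wy": 0,"wz": 0.0283}
    - {"x": 0,"y": -0.55,"z": 0,"wx": 0.0283,"wy": 0,"wz": 0.0283}
    - {"x": 0,"y": -0.55,"z": 0,"wx": 0.0283,"wy": 0,"wz": 0.0283}
    - {"x": 0,"y": -0.55,"z": 0,"wx": 0.0283,"wy": 0,"wz": 0.0283}
    - {"x": 0,"y": -0.55,"z": 0,"wx": 0.0283,"wy": 0,"wz": 0.0283}

```text
clock: 17.75
ee_pos: [0.5414, 0.1739, 0.2096]
tool_rot: [0.263, 0.672, 0.635, -0.277]
force: [5.9, 6.6, 2.3]
gripper_width: 0.0136
gripper_force: 60.0
```

```bash
python3 turn.py 0 0 0 0.1 5; cat > mk.py <<'E'
import sys
from mark import *
im=snap('scene',sys.argv[1]); h=cv2.cvtColor(im,cv2.COLOR_BGR2HSV)[203:214,449:458,1]; y,x=np.unravel_index(np.argmin(cv2.blur(h,(2,2))[:,:]+0,None),h.shape)
q=cent(im,(449+x,203+y)); print(q,ang(q)); print(h)
E
python3 mk.py s11.png
```

```text
clk 17.75 tip [0.5424 0.1874 0.1195] keyz [-0.0022 -0.0021] yaw -93.19 F [5.9 6.6 2.3] T [ 1.36 -1.3   0.71] q [ 0.6   0.49  1.27 -0.63  1.86  0.62]
N 5 v [ 0.   -0.27 -0.01] w [ 0.0141 -0.      0.0142]
(np.float64(448.5336331638639), np.float64(202.78822839264762)) (np.float64(-123.58522093165747), np.float64(0.026190686759106446))
[[ 19  22  69 156 215 248 255 253 255]
 [ 22  45 137 212 249 249 255 237 235]
 [ 23  89 211 255 255 242 255 222 239]
 [ 36 137 235 255 245 255 255 255 214]
 [ 78 210 253 255 232 255 227 248 208]
 [152 255 202 183 201 238 255 233 192]
 [239 213 146 104 115 184 255 243 212]
 [234 200 120  82  97 169 231 237 255]
 [255 203 156 142 155 209 255 255 248]
 [255 203 245 227 217 233 234 252 235]
 [255 255 209 243 247 241 255 255 254]]
```

Emit:
apply_moves:
  motion:
    - {"x": 0,"y": -0.5,"z": 0,"wx": 0.0283,"wy": 0,"wz": 0.0283}
    - {"x": 0,"y": -0.5,"z": 0,"wx": 0.0283,"wy": 0,"wz": 0.0283}
    - {"x": 0,"y": -0.3,"z": 0,"wx": 0.0141,"wy": 0,"wz": 0.0141}
    - {"x": 0,"y": 0,"z": 0,"wx": 0,"wy": 0,"wz": 0}
    - {"x": 0,"y": 0,"z": 0,"wx": 0,"wy": 0,"wz": 0}

```text
clock: 18.3
ee_pos: [0.5403, 0.174, 0.2096]
tool_rot: [0.249, 0.702, 0.601, -0.289]
force: [5.7, 5.8, 4.4]
gripper_width: 0.0136
gripper_force: 60.0
```

```bash
python3 turn.py 0 0 0 0.1 5; sed -i 's/\[203:214,449:458,1\]/[206:214,450:458,1]/; s/449+x,203+y/450+x,206+y/' mk.py; python3 mk.py s12.png; python3 -c "
from mark import *
print(ang((452.1,209.6)))"
```

```text
clk 18.3 tip [0.5426 0.1873 0.1195] keyz [-0.0024 -0.0023] yaw -98.84 F [5.7 5.8 4.4] T [ 1.33 -1.37  0.74] q [ 0.57  0.54  1.2  -0.59  1.92  0.68]
N 5 v [ 0.   -0.27 -0.  ] w [ 0.0141 -0.      0.0142]
(np.float64(451.90288713910763), np.float64(209.0984251968504)) (np.float64(-89.64958664571436), np.float64(0.018077048005710104))
[[135 241 255 255 240 255 248 209]
 [205 217 220 246 233 255 225 215]
 [178 150 131 157 243 255 255 203]
 [166 110  72  95 171 255 255 228]
 [176 130 109 130 201 242 255 222]
 [223 207 193 214 232 246 240 250]
 [255 241 242 255 249 255 246 240]
 [218 255 221 255 234 255 255 255]]
(np.float64(-85.98672193021586), np.float64(0.01796528214381714))
```

Emit:
apply_moves:
  motion:
    - {"x": 0,"y": -0.4,"z": 0,"wx": 0.0212,"wy": 0,"wz": 0.0212}
    - {"x": 0,"y": -0.4,"z": 0,"wx": 0.0212,"wy": 0,"wz": 0.0212}
    - {"x": 0,"y": -0.4,"z": 0,"wx": 0.0212,"wy": 0,"wz": 0.0212}
    - {"x": 0,"y": -0.4,"z": 0,"wx": 0.0212,"wy": 0,"wz": 0.0212}
    - {"x": 0,"y": 0,"z": 0,"wx": 0,"wy": 0,"wz": 0}

```text
clock: 18.85
ee_pos: [0.5391, 0.1741, 0.2096]
tool_rot: [0.231, 0.738, 0.558, -0.303]
force: [6.7, 6.5, 4.1]
gripper_width: 0.0135
gripper_force: 60.0
```

```bash
python3 turn.py 0 0 0 0.1 5; python3 mk.py s13.png
```

```text
clk 18.85 tip [0.543  0.1872 0.1194] keyz [-0.0031 -0.0026] yaw -105.77 F [6.7 6.5 4.1] T [ 1.28 -1.44  0.99] q [ 0.55  0.6   1.13 -0.55  1.98  0.75]
N 5 v [ 0.   -0.27 -0.01] w [ 0.0141 -0.      0.0142]
(np.float64(451.8712011577424), np.float64(209.0723589001447)) (np.float64(-89.83910033105583), np.float64(0.018127083565187333))
[[141 239 242 250 255 255 255 205]
 [195 223 217 229 255 243 251 220]
 [194 145 133 158 203 255 245 224]
 [153 113  88  98 182 255 246 214]
 [178 138 129 135 195 255 255 245]
 [226 212 208 215 243 255 252 252]
 [220 230 255 249 252 248 255 255]
 [248 246 253 242 255 251 255 245]]
```

The mark stalled at −89.8° while the tool turned on, and it has moved 86.6° in all, so the knob is at its stop. I ease back a little within the play and lift straight out.

Emit:
apply_moves:
  motion:
    - {"x": 0,"y": 0.5,"z": 0,"wx": -0.035,"wy": 0,"wz": -0.035}
    - {"x": 0,"y": 0.5,"z": 0,"wx": -0.035,"wy": 0,"wz": -0.035}
    - {"x": -0.7,"y": 0,"z": -0.7,"wx": 0,"wy": 0,"wz": 0}
    - {"x": -1.4,"y": 0,"z": -1.4,"wx": 0,"wy": 0,"wz": 0}
    - {"x": -1.4,"y": 0,"z": -1.4,"wx": 0,"wy": 0,"wz": 0}

```text
clock: 19.4
ee_pos: [0.5393, 0.1738, 0.2102]
tool_rot: [0.245, 0.708, 0.595, -0.292]
force: [10.9, 2.8, -23.9]
gripper_width: 0.0138
gripper_force: 60.1
```

```bash
python3 turn.py 0 0 0 0.1 5; python3 mk.py s14.png|head -1
```

```text
clk 19.4 tip [0.5415 0.1872 0.12  ] keyz [ 0.001  -0.0032] yaw -99.94 F [ 10.9   2.8 -23.9] T [ 3.81 -3.1   1.4 ] q [ 0.57  0.55  1.19 -0.59  1.93  0.68]
N 5 v [ 0.   -0.27  0.  ] w [0.0141 0.     0.0142]
(np.float64(451.8385416666667), np.float64(209.0703125)) (np.float64(-89.85440681485132), np.float64(0.018190423682775743))
```

```bash
python3 g.py 1.2 0.6 0 2;python3 g.py 0 0 5 3|tail -1
```

```text
clk 19.45 tip [0.5416 0.1871 0.1201] keyz [ 0.001  -0.0031] yaw -99.94 F [ 10.9   3.2 -18.5] T [ 3.31 -2.86  1.33] q [ 0.57  0.55  1.19 -0.59  1.93  0.68]
rows 2 [ 0.28  0.54 -0.28]
rows 3 [-1.18 -0.   -1.18]
```

Emit:
apply_moves:
  motion:
    - {"x": 0.28,"y": 0.54,"z": -0.28,"wx": 0,"wy": 0,"wz": 0}
    - {"x": 0.28,"y": 0.54,"z": -0.28,"wx": 0,"wy": 0,"wz": 0}
    - {"x": 0,"y": 0,"z": 0,"wx": 0,"wy": 0,"wz": 0}
    - {"x": 0,"y": 0,"z": 0,"wx": 0,"wy": 0,"wz": 0}
    - {"x": 0,"y": 0,"z": 0,"wx": 0,"wy": 0,"wz": 0}

```text
clock: 19.95
ee_pos: [0.54, 0.174, 0.2102]
tool_rot: [0.245, 0.708, 0.594, -0.293]
force: [7.8, 3.1, -17.7]
gripper_width: 0.0134
gripper_force: 60.1
```

```bash
python3 g.py 0 0 1 1; python3 mk.py s15.png|head -1
```

```text
clk 19.95 tip [0.5421 0.1872 0.12  ] keyz [ 0.0025 -0.0018] yaw -99.99 F [  7.8   3.1 -17.7] T [ 2.9  -2.26  1.  ] q [ 0.57  0.56  1.19 -0.59  1.93  0.68]
rows 1 [-0.71 -0.   -0.71]
(np.float64(451.8545918367347), np.float64(209.10204081632654)) (np.float64(-89.62536188543599), np.float64(0.01817385566849493))
```

Emit:
apply_moves:
  motion:
    - {"x": 0.28,"y": 1.0,"z": -0.28,"wx": -0.035,"wy": 0,"wz": -0.035}
    - {"x": 0.28,"y": 1.0,"z": -0.28,"wx": -0.035,"wy": 0,"wz": -0.035}
    - {"x": 0,"y": 0.4,"z": 0,"wx": -0.028,"wy": 0,"wz": -0.028}
    - {"x": 0,"y": 0,"z": 0,"wx": 0,"wy": 0,"wz": 0}
    - {"x": 0,"y": 0,"z": 0,"wx": 0,"wy": 0,"wz": 0}

```text
clock: 20.5
ee_pos: [0.5417, 0.1739, 0.2138]
tool_rot: [0.265, 0.666, 0.641, -0.276]
force: [2.3, 1.0, -3.5]
gripper_width: 0.0137
gripper_force: 60.0
```

```bash
python3 g.py 0 0 1 1; python3 mk.py s16.png|head -1
```

```text
clk 20.5 tip [0.5421 0.1871 0.1236] keyz [0.0014 0.0005] yaw -92.22 F [ 2.3  1.  -3.5] T [ 1.04 -0.78  0.38] q [ 0.6   0.49  1.27 -0.63  1.86  0.61]
rows 1 [-0.71 -0.   -0.71]
(np.float64(451.7581047381546), np.float64(209.13092269326683)) (np.float64(-89.42346006335445), np.float64(0.01837772058364551))
```

Emit:
apply_moves:
  motion:
    - {"x": -1,"y": 0.2,"z": -1,"wx": 0,"wy": 0,"wz": 0}
    - {"x": -2,"y": 0,"z": -2,"wx": 0,"wy": 0,"wz": 0}
    - {"x": -3,"y": 0,"z": -3,"wx": 0,"wy": 0,"wz": 0}
    - {"x": -8,"y": 0,"z": -8,"wx": 0,"wy": 0,"wz": 0}
    - {"x": -15,"y": 0,"z": -15,"wx": 0,"wy": 0,"wz": 0}

```text
clock: 21.05
ee_pos: [0.5411, 0.1734, 0.2547]
tool_rot: [0.265, 0.665, 0.641, -0.278]
force: [-0.4, 0.2, -1.9]
gripper_width: 0.0141
gripper_force: 60.0
```

```bash
cat > e.py <<'E'
from plan import *
s,p,r=cur(); kin=tool_of(R.identity(),45)
def tcp_for(tip,yaw,gz=.1035):
    kR=R.from_euler('z',yaw,degrees=True); Q=kR*kin
    return tip+kR.apply([0,0,gz])+.0188*Q.as_matrix()[:,2],Q
P,Q=tcp_for(np.array([.531,-.2917,.063+.05]),-10)
N,v,w=rows(p,r,P,Q,20)
for k in range(N):
    p=p+r.apply(v/1e3); r=r*R.from_rotvec(w)
    if k%5==4: print(p.round(3))
E
python3 g.py; python3 e.py; python3 mk.py s17.png
```

```text
clk 21.05 tip [0.5411 0.1865 0.1645] keyz [0.005  0.0026] yaw -92.21 F [-0.4  0.2 -1.9] T [ 0.6  -0.12 -0.04] q [ 0.6   0.46  1.23 -0.65  1.91  0.56]
N 20 v [-12.63 -15.15  16.36] w [-0.0509 -0.0001 -0.0505]
[0.477 0.064 0.242]
[ 0.455 -0.061  0.229]
[ 0.478 -0.186  0.216]
[ 0.544 -0.294  0.203]
(np.float64(451.4682395644283), np.float64(209.02177858439202)) (np.float64(-90.1965722999239), np.float64(0.018897040671047995))
[[144 253 255 255 255 228 255 249]
 [192 218 211 227 236 255 255 255]
 [166 126 114 143 230 253 236 255]
 [133  82  50  84 185 235 255 255]
 [168 109  89 122 195 255 255 255]
 [238 181 179 213 239 235 255 255]
 [255 232 255 255 252 241 242 255]
 [255 252 255 255 221 235 229 249]]
```

```bash
sed -i 's/+.05\])/+.07])/' e.py; python3 e.py
```

```text
N 20 v [-13.18 -15.25  15.79] w [-0.0507  0.     -0.0508]
[0.478 0.065 0.251]
[ 0.456 -0.06   0.242]
[ 0.479 -0.185  0.232]
[ 0.544 -0.294  0.223]
```

Emit:
apply_moves:
  motion:
    - {"x": -13.2,"y": -15.3,"z": 15.8,"wx": -0.0508,"wy": 0,"wz": -0.0508}
    - {"x": -13.2,"y": -15.3,"z": 15.8,"wx": -0.0508,"wy": 0,"wz": -0.0508}
    - {"x": -13.2,"y": -15.3,"z": 15.8,"wx": -0.0508,"wy": 0,"wz": -0.0508}
    - {"x": -13.2,"y": -15.3,"z": 15.8,"wx": -0.0508,"wy": 0,"wz": -0.0508}
    - {"x": -13.2,"y": -15.3,"z": 15.8,"wx": -0.0508,"wy": 0,"wz": -0.0508}

```text
clock: 21.6
ee_pos: [0.4768, 0.064, 0.2472]
tool_rot: [0.311, 0.539, 0.75, -0.223]
force: [-0.3, 0.1, -0.1]
gripper_width: 0.0134
gripper_force: 60.0
```

Emit:
apply_moves:
  motion:
    - {"x": -13.2,"y": -15.3,"z": 15.8,"wx": -0.0508,"wy": 0,"wz": -0.0508}
    - {"x": -13.2,"y": -15.3,"z": 15.8,"wx": -0.0508,"wy": 0,"wz": -0.0508}
    - {"x": -13.2,"y": -15.3,"z": 15.8,"wx": -0.0508,"wy": 0,"wz": -0.0508}
    - {"x": -13.2,"y": -15.3,"z": 15.8,"wx": -0.0508,"wy": 0,"wz": -0.0508}
    - {"x": -13.2,"y": -15.3,"z": 15.8,"wx": -0.0508,"wy": 0,"wz": -0.0508}

```text
clock: 22.1
ee_pos: [0.4547, -0.0614, 0.2383]
tool_rot: [0.346, 0.396, 0.834, -0.165]
force: [-0.0, -0.3, -1.6]
gripper_width: 0.0133
gripper_force: 60.0
```

Emit:
apply_moves:
  motion:
    - {"x": -13.2,"y": -15.3,"z": 15.8,"wx": -0.0508,"wy": 0,"wz": -0.0508}
    - {"x": -13.2,"y": -15.3,"z": 15.8,"wx": -0.0508,"wy": 0,"wz": -0.0508}
    - {"x": -13.2,"y": -15.3,"z": 15.8,"wx": -0.0508,"wy": 0,"wz": -0.0508}
    - {"x": -13.2,"y": -15.3,"z": 15.8,"wx": -0.0508,"wy": 0,"wz": -0.0508}
    - {"x": -13.2,"y": -15.3,"z": 15.8,"wx": -0.0508,"wy": 0,"wz": -0.0508}

```text
clock: 22.6
ee_pos: [0.4919, -0.1781, 0.2265]
tool_rot: [0.361, 0.253, 0.891, -0.108]
force: [0.6, 0.8, -2.2]
gripper_width: 0.0139
gripper_force: 60.0
```

Emit:
apply_moves:
  motion:
    - {"x": -13.2,"y": -15.3,"z": 15.8,"wx": -0.0508,"wy": 0,"wz": -0.0508}
    - {"x": -13.2,"y": -15.3,"z": 15.8,"wx": -0.0508,"wy": 0,"wz": -0.0508}
    - {"x": -13.2,"y": -15.3,"z": 15.8,"wx": -0.0508,"wy": 0,"wz": -0.0508}
    - {"x": -13.2,"y": -15.3,"z": 15.8,"wx": -0.0508,"wy": 0,"wz": -0.0508}
    - {"x": -13.2,"y": -15.3,"z": 15.8,"wx": -0.0508,"wy": 0,"wz": -0.0508}

```text
clock: 23.1
ee_pos: [0.5441, -0.272, 0.2153]
tool_rot: [0.369, 0.111, 0.922, -0.047]
force: [0.3, 1.9, -0.7]
gripper_width: 0.0135
gripper_force: 60.0
```

```bash
sed -i 's/+.07\])/+.015])/; s/,20)/,5)/' e.py; python3 g.py; python3 e.py
```

```text
clk 23.1 tip [ 0.529  -0.2687  0.1254] keyz [ 0.0243 -0.0022] yaw -13.87 F [ 0.3  1.9 -0.7] T [0.25 0.36 0.04] q [-0.76 -0.51  2.25  0.51  0.78 -2.34]
N 5 v [ 5.9  -4.28  7.41] w [-0.0099 -0.0049 -0.0091]
[ 0.544 -0.294  0.168]
```

Emit:
apply_moves:
  motion:
    - {"x": 5.9,"y": -4.3,"z": 7.4,"wx": -0.01,"wy": -0.005,"wz": -0.009}
    - {"x": 5.9,"y": -4.3,"z": 7.4,"wx": -0.01,"wy": -0.005,"wz": -0.009}
    - {"x": 5.9,"y": -4.3,"z": 7.4,"wx": -0.01,"wy": -0.005,"wz": -0.009}
    - {"x": 5.9,"y": -4.3,"z": 7.4,"wx": -0.01,"wy": -0.005,"wz": -0.009}
    - {"x": 5.9,"y": -4.3,"z": 7.4,"wx": -0.01,"wy": -0.005,"wz": -0.009}

```text
clock: 23.6
ee_pos: [0.5438, -0.2927, 0.1674]
tool_rot: [0.381, 0.083, 0.92, -0.033]
force: [-0.6, -0.1, -2.0]
gripper_width: 0.0136
gripper_force: 60.1
```

```bash
python3 g.py; python3 e.py; python3 - <<'E'
from h import *
a=snap('scene','s18.png');b=snap('top','t18.png')
f=lambda im,x,y:cv2.resize(im[y:y+75,x:x+65],None,fx=6,fy=6,interpolation=cv2.INTER_CUBIC)
cv2.imwrite('pics/c7.png',np.hstack([f(a,195,180),f(b,345,150)]))
E
```

```text
clk 23.6 tip [ 0.5306 -0.2901  0.0772] keyz [ 0.0011 -0.0027] yaw -10.2 F [-0.6 -0.1 -2. ] T [-0.37  0.52  0.18] q [-0.86 -0.39  2.26  0.72  0.74 -2.66]
N 5 v [-0.19 -0.25 -0.04] w [-0.0001 -0.0003 -0.0008]
[ 0.544 -0.294  0.168]
```

View pics/c7.png

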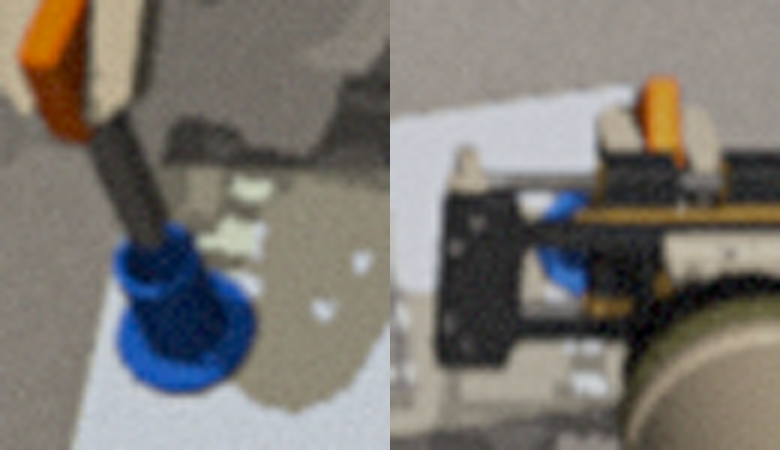

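Left (scene): the tip at crop (148,245) heads into the sleeve mouth ellipse, centred near (154,260), so it is well aligned. The last joint sits at its range limit, though, so I first turn the key clockwise about its own axis.

```bash
python3 turn.py 0.4 -1.5 0 0.5 5
```

```text
clk 23.7 tip [ 0.5297 -0.2895  0.0756] keyz [ 0.003  -0.0052] yaw -10.28 F [-0.8 -0.2 -1.8] T [ 0.1   0.43 -0.04] q [-0.86 -0.38  2.26  0.72  0.74 -2.66]
N 5 v [-0.06 -1.61  0.05] w [ 0.0704 -0.0005  0.071 ]
```

Emit:
apply_moves:
  motion:
    - {"x": 0,"y": -1.6,"z": 0,"wx": 0.0707,"wy": 0,"wz": 0.0707}
    - {"x": 0,"y": -1.6,"z": 0,"wx": 0.0707,"wy": 0,"wz": 0.0707}
    - {"x": 0,"y": -1.6,"z": 0,"wx": 0.0707,"wy": 0,"wz": 0.0707}
    - {"x": 0,"y": -1.6,"z": 0,"wx": 0.0707,"wy": 0,"wz": 0.0707}
    - {"x": 0,"y": -1.6,"z": 0,"wx": 0.0707,"wy": 0,"wz": 0.0707}

```text
clock: 24.2
ee_pos: [0.5398, -0.2981, 0.165]
tool_rot: [0.36, 0.267, 0.887, -0.109]
force: [-0.6, 0.8, -2.2]
gripper_width: 0.0141
gripper_force: 60.0
```

```bash
sed -i 's/,-10)/,-39)/' e.py; python3 g.py; python3 e.py; python3 - <<'E'
from h import *
a=snap('scene','s19.png'); print(a[212:232:1,210:232,0])
E
```

```text
clk 24.2 tip [ 0.5276 -0.2902  0.075 ] keyz [ 0.0128 -0.0059] yaw -33.53 F [-0.6  0.8 -2.2] T [ 0.39  0.38 -0.05] q [-0.59 -0.46  2.31  0.    0.52 -1.57]
N 5 v [-0.8  -0.15 -0.12] w [ 0.0131 -0.0028  0.0139]
[ 0.541 -0.3    0.168]
[[118 120 108  78  51  52  48  50  50  43  46  80 138 175 179 176 180 182
  171 139 106 106]
 [120 122 115  94  62  51  49  51  44  42  45  57 115 160 177 180 182 173
  155 123 107 115]
 [120 119 120 109  79  52  49  46  49  48  47  53  93 143 169 177 183 176
  143 106 111 131]
 [118 120 123 115  99  64  47  49  54  50  44  43  75 129 169 174 178 179
  145 113 120 159]
 [118 121 116 118 111  87  57  46  43  45  45  43  61 114 165 176 182 176
  165 154 160 188]
 [122 123 120 122 123 126  77  54  46  46  42  45  67 113 156 171 176 172
  180 175 179 185]
 [119 118 123 121 137 147 116  69  50  43  45  45  66  94 129 140 140 161
  172 178 182 178]
 [117 119 116 123 142 166 141  98  60  54  50  50  63  72  94 100 101 128
  162 182 178 179]
 [118 117 117 125 139 158 127  85  58  58  58  60  66  64  70  71  86 113
  159 180 179 177]
 [114 117 114 123 143 137  99  6
[... 291 characters left out ...]
1  61  64  67  70  74  85  84
   75 114 159 170]
 [117 116 118 149 172 147  96  45  53  48  59  59  61  67  77  88  95  79
   63  91 136 165]
 [115 121 122 162 181 166 137  91  65  60  61  74  69  76  92  89  83  64
   52  72 124 149]
 [118 113 134 172 180 159 161 144 122 111 110 105  96  92  95  89  71  57
   55  59 102 142]
 [122 118 149 191 191 153 140 157 158 155 157 141 103  91  81  70  58  56
   53  49  84 127]
 [115 123 150 200 203 166 119 110 111 123 123 114  89  78  72  66  60  60
   59  55  59 101]
 [111 127 160 205 208 185 128  78  76  76  77  75  72  67  68  65  60  66
   58  53  49  63]
 [116 127 171 203 206 192 150  91  66  66  68  64  66  70  70  64  69  67
   57  58  55  58]]
```

Emit:
apply_moves:
  motion:
    - {"x": -0.8,"y": -0.15,"z": -0.1,"wx": 0.013,"wy": -0.003,"wz": 0.014}
    - {"x": -0.8,"y": -0.15,"z": -0.1,"wx": 0.013,"wy": -0.003,"wz": 0.014}
    - {"x": -0.8,"y": -0.15,"z": -0.1,"wx": 0.013,"wy": -0.003,"wz": 0.014}
    - {"x": -0.8,"y": -0.15,"z": -0.1,"wx": 0.013,"wy": -0.003,"wz": 0.014}
    - {"x": -0.8,"y": -0.15,"z": -0.1,"wx": 0.013,"wy": -0.003,"wz": 0.014}

```text
clock: 24.75
ee_pos: [0.5412, -0.3002, 0.1673]
tool_rot: [0.361, 0.307, 0.872, -0.127]
force: [0.1, 0.2, -1.9]
gripper_width: 0.0136
gripper_force: 60.0
```

```bash
sed -i 's/+.015\])/-.002])/' e.py; python3 g.py; python3 e.py
```

```text
clk 24.75 tip [ 0.5308 -0.2917  0.0771] keyz [ 0.0005 -0.0009] yaw -38.82 F [ 0.1  0.2 -1.9] T [0.34 0.3  0.03] q [-0.52 -0.44  2.3  -0.22  0.51 -1.27]
N 5 v [2.27 0.03 2.29] w [ 0.0005 -0.0002  0.0004]
[ 0.541 -0.3    0.151]
```

Emit:
apply_moves:
  motion:
    - {"x": 2.6,"y": 0,"z": 2.6,"wx": 0,"wy": 0,"wz": 0}
    - {"x": 2.6,"y": 0,"z": 2.6,"wx": 0,"wy": 0,"wz": 0}
    - {"x": 2.6,"y": 0,"z": 2.6,"wx": 0,"wy": 0,"wz": 0}
    - {"x": 2.6,"y": 0,"z": 2.6,"wx": 0,"wy": 0,"wz": 0}
    - {"x": 2.6,"y": 0,"z": 2.6,"wx": 0,"wy": 0,"wz": 0}

```text
clock: 25.25
ee_pos: [0.5406, -0.3001, 0.1469]
tool_rot: [0.36, 0.309, 0.871, -0.126]
force: [0.0, -0.1, -2.0]
gripper_width: 0.0139
gripper_force: 60.0
```

```bash
sed -i 's/+-.002\])/+.0])/;s/-.002\])/-.03])/' e.py; python3 g.py; python3 e.py
```

```text
clk 25.25 tip [ 0.5303 -0.2914  0.0567] keyz [ 0.0005 -0.0035] yaw -38.96 F [ 0.  -0.1 -2. ] T [0.37 0.31 0.03] q [-0.52 -0.41  2.32 -0.24  0.47 -1.24]
N 5 v [3.27 0.09 3.43] w [ 0.0004 -0.0005 -0.0002]
[ 0.541 -0.3    0.123]
```

No contact, 6 mm inside. I continue down.

Emit:
apply_moves:
  motion:
    - {"x": 3.3,"y": 0.1,"z": 3.4,"wx": 0,"wy": 0,"wz": 0}
    - {"x": 3.3,"y": 0.1,"z": 3.4,"wx": 0,"wy": 0,"wz": 0}
    - {"x": 3.3,"y": 0.1,"z": 3.4,"wx": 0,"wy": 0,"wz": 0}
    - {"x": 3.3,"y": 0.1,"z": 3.4,"wx": 0,"wy": 0,"wz": 0}
    - {"x": 3.3,"y": 0.1,"z": 3.4,"wx": 0,"wy": 0,"wz": 0}

```text
clock: 25.75
ee_pos: [0.5414, -0.2997, 0.1233]
tool_rot: [0.36, 0.309, 0.871, -0.126]
force: [-0.1, -0.2, -1.7]
gripper_width: 0.0136
gripper_force: 60.0
```

```bash
python3 g.py 0 0 -16 5
```

```text
clk 25.75 tip [ 0.5311 -0.2911  0.0331] keyz [ 0.0001 -0.0035] yaw -38.96 F [-0.1 -0.2 -1.7] T [ 0.4   0.27 -0.04] q [-0.52 -0.36  2.33 -0.28  0.41 -1.2 ]
rows 5 [ 2.26 -0.01  2.27]
```

Emit:
apply_moves:
  motion:
    - {"x": 2.3,"y": 0,"z": 2.3,"wx": 0,"wy": 0,"wz": 0}
    - {"x": 2.3,"y": 0,"z": 2.3,"wx": 0,"wy": 0,"wz": 0}
    - {"x": 2.3,"y": 0,"z": 2.3,"wx": 0,"wy": 0,"wz": 0}
    - {"x": 2.3,"y": 0,"z": 2.3,"wx": 0,"wy": 0,"wz": 0}
    - {"x": 2.3,"y": 0,"z": 2.3,"wx": 0,"wy": 0,"wz": 0}

```text
clock: 26.25
ee_pos: [0.5415, -0.2998, 0.1074]
tool_rot: [0.36, 0.309, 0.871, -0.126]
force: [-1.0, 0.6, -1.4]
gripper_width: 0.0139
gripper_force: 60.0
```

Emit:
apply_moves:
  motion:
    - {"x": 0.5,"y": 0,"z": 0.5,"wx": 0,"wy": 0,"wz": 0}
    - {"x": 0.5,"y": 0,"z": 0.5,"wx": 0,"wy": 0,"wz": 0}
    - {"x": 0.5,"y": 0,"z": 0.5,"wx": 0,"wy": 0,"wz": 0}
    - {"x": 0,"y": 0,"z": 0,"wx": 0,"wy": 0,"wz": 0}
    - {"x": 0,"y": 0,"z": 0,"wx": 0,"wy": 0,"wz": 0}

```text
clock: 26.75
ee_pos: [0.5415, -0.2998, 0.1055]
tool_rot: [0.36, 0.309, 0.871, -0.126]
force: [-0.7, -0.0, -2.7]
gripper_width: 0.0136
gripper_force: 60.0
```

```bash
python3 g.py
```

```text
clk 26.75 tip [ 0.5312 -0.2911  0.0154] keyz [-0.0002 -0.0033] yaw -38.97 F [-0.7 -0.  -2.7] T [0.35 0.32 0.03] q [-0.52 -0.32  2.34 -0.32  0.36 -1.16]
```

Emit:
apply_moves:
  motion:
    - {"x": 0.7,"y": 0,"z": 0.7,"wx": 0,"wy": 0,"wz": 0}
    - {"x": 0.7,"y": 0,"z": 0.7,"wx": 0,"wy": 0,"wz": 0}
    - {"x": 0.7,"y": 0,"z": 0.7,"wx": 0,"wy": 0,"wz": 0}
    - {"x": 0.7,"y": 0,"z": 0.7,"wx": 0,"wy": 0,"wz": 0}
    - {"x": 0,"y": 0,"z": 0,"wx": 0,"wy": 0,"wz": 0}

```text
clock: 27.25
ee_pos: [0.5413, -0.2996, 0.1011]
tool_rot: [0.36, 0.309, 0.871, -0.126]
force: [0.1, 0.4, -1.9]
gripper_width: 0.0136
gripper_force: 60.0
```

```bash
python3 g.py
```

```text
clk 27.25 tip [ 0.531  -0.291   0.0109] keyz [ 0.0003 -0.0036] yaw -38.97 F [ 0.1  0.4 -1.9] T [0.33 0.24 0.  ] q [-0.52 -0.31  2.34 -0.32  0.35 -1.15]
```

Emit:
apply_moves:
  motion:
    - {"x": 0.5,"y": 0,"z": 0.5,"wx": 0,"wy": 0,"wz": 0}
    - {"x": 0.5,"y": 0,"z": 0.5,"wx": 0,"wy": 0,"wz": 0}
    - {"x": 0.4,"y": 0,"z": 0.4,"wx": 0,"wy": 0,"wz": 0}
    - {"x": 0,"y": 0,"z": 0,"wx": 0,"wy": 0,"wz": 0}
    - {"x": 0,"y": 0,"z": 0,"wx": 0,"wy": 0,"wz": 0}

```text
clock: 27.75
ee_pos: [0.5423, -0.3002, 0.101]
tool_rot: [0.361, 0.309, 0.871, -0.126]
force: [-4.1, 3.4, 7.1]
gripper_width: 0.0137
gripper_force: 60.0
```

```bash
python3 g.py
```

```text
clk 27.75 tip [ 0.5321 -0.2916  0.0108] keyz [-0.002  -0.0021] yaw -38.96 F [-4.1  3.4  7.1] T [ 0.33  0.5  -0.06] q [-0.52 -0.31  2.34 -0.33  0.35 -1.15]
```

Emit:
apply_moves:
  motion:
    - {"x": -0.5,"y": 0,"z": -0.5,"wx": 0,"wy": 0,"wz": 0}
    - {"x": 0,"y": 0,"z": 0,"wx": 0,"wy": 0,"wz": 0}
    - {"x": 0,"y": 0,"z": 0,"wx": 0,"wy": 0,"wz": 0}
    - {"x": 0,"y": 0,"z": 0,"wx": 0,"wy": 0,"wz": 0}
    - {"x": 0,"y": 0,"z": 0,"wx": 0,"wy": 0,"wz": 0}
  claw: 0.6

```text
clock: 28.25
ee_pos: [0.5414, -0.2997, 0.1]
tool_rot: [0.36, 0.309, 0.871, -0.126]
force: [0.5, 0.3, -0.0]
gripper_width: 0.0486
gripper_force: 0.0
```

Emit:
apply_moves:
  motion:
    - {"x": 0,"y": 0,"z": 0,"wx": 0,"wy": 0,"wz": 0}
    - {"x": 0,"y": 0,"z": 0,"wx": 0,"wy": 0,"wz": 0}
    - {"x": 0,"y": 0,"z": 0,"wx": 0,"wy": 0,"wz": 0}
    - {"x": 0,"y": 0,"z": 0,"wx": 0,"wy": 0,"wz": 0}
    - {"x": 0,"y": 0,"z": 0,"wx": 0,"wy": 0,"wz": 0}

```text
clock: 28.75
ee_pos: [0.5414, -0.2997, 0.1001]
tool_rot: [0.36, 0.309, 0.871, -0.126]
force: [-0.4, -0.3, 0.2]
gripper_width: 0.0558
gripper_force: 0.0
```

```bash
python3 g.py
```

```text
clk 28.75 tip [ 0.5311 -0.291   0.0099] keyz [ 0.     -0.0034] yaw -38.97 F [-0.4 -0.3  0.2] T [0.23 0.14 0.02] q [-0.52 -0.31  2.34 -0.33  0.35 -1.15]
```

Emit:
apply_moves:
  motion:
    - {"x": 0,"y": 0,"z": -8,"wx": 0,"wy": 0,"wz": 0}
    - {"x": 0,"y": 0,"z": -14,"wx": 0,"wy": 0,"wz": 0}
    - {"x": 0,"y": 0,"z": -14,"wx": 0,"wy": 0,"wz": 0}
    - {"x": 0,"y": 0,"z": -14,"wx": 0,"wy": 0,"wz": 0}
    - {"x": 0,"y": 0,"z": -14,"wx": 0,"wy": 0,"wz": 0}

```text
clock: 29.25
ee_pos: [0.5059, -0.2711, 0.1458]
tool_rot: [0.36, 0.309, 0.871, -0.126]
force: [0.5, 0.8, 0.2]
gripper_width: 0.0558
gripper_force: 0.0
```

Emit:
apply_moves:
  motion:
    - {"x": -10,"y": 0,"z": -14,"wx": 0,"wy": 0,"wz": 0}
    - {"x": -14,"y": 0,"z": -14,"wx": 0,"wy": 0,"wz": 0}
    - {"x": -14,"y": 0,"z": -14,"wx": 0,"wy": 0,"wz": 0}
    - {"x": -14,"y": 0,"z": -14,"wx": 0,"wy": 0,"wz": 0}
    - {"x": -14,"y": 0,"z": -14,"wx": 0,"wy": 0,"wz": 0}

```text
clock: 29.75
ee_pos: [0.504, -0.2699, 0.2426]
tool_rot: [0.36, 0.309, 0.871, -0.126]
force: [-0.2, 1.1, 0.6]
gripper_width: 0.056
gripper_force: 0.0
```

Emit:
apply_moves:
  motion:
    - {"x": 0,"y": 0,"z": 0,"wx": 0,"wy": 0,"wz": 0}
    - {"x": 0,"y": 0,"z": 0,"wx": 0,"wy": 0,"wz": 0}
    - {"x": 0,"y": 0,"z": 0,"wx": 0,"wy": 0,"wz": 0}
    - {"x": 0,"y": 0,"z": 0,"wx": 0,"wy": 0,"wz": 0}
    - {"x": 0,"y": 0,"z": 0,"wx": 0,"wy": 0,"wz": 0}

```text
clock: 30.25
ee_pos: [0.5036, -0.2697, 0.2402]
tool_rot: [0.359, 0.309, 0.872, -0.126]
force: [0.2, -0.4, -0.1]
gripper_width: 0.0557
gripper_force: 0.0
```

```bash
python3 - <<'E'
from plan import *
s,p,r=cur(); print(s['clock'],p,s['q'].round(2),s['force'].round(1))
a=snap('scene','s20.png');snap('top','t20.png')
h=cv2.cvtColor(a,cv2.COLOR_BGR2HSV); m=cv2.inRange(h,(7,150,60),(18,255,255)); m[:,:190]=0;m[:,260:]=0;m[250:]=0
n,l,st,c=cv2.connectedComponentsWithStats(m); print(st[1:],c[1:])
print('expected handle',proj('scene',[[.531,-.2917,.012+.1035],[.531,-.2917,.138],[.531,-.2917,.093]]).round(1))
E
python3 mk.py s21.png|head -1
```

```text
30.25 [ 0.50364877 -0.26973276  0.24016543] [-0.5  -0.71  2.33 -0.19  0.75 -1.3 ] [ 0.2 -0.4 -0.1]
[[210  77   1   1   1]
 [206  79   2   1   2]
 [216  80   1   1   1]
 [209  82   1   1   1]
 [220  83   1   1   1]
 [211  84   1   1   1]
 [223  85   2   1   2]
 [214  86   1   1   1]
 [217  87   2   1   2]
 [212  88   1   2   2]
 [208  91   1   1   1]
 [233  90   2   2   2]
 [227  92   1   1   1]
 [238  93   1   1   1]
 [210  94   1   2   2]
 [231  95   1   1   1]
 [235  97   1   1   1]
 [240  96   4   3   5]
 [231  98   1   1   1]
 [237  98   1   1   1]
 [245  98   1   1   1]
 [252 111   1   2   2]
 [247 115   1   2   2]
 [247 118   1   1   1]
 [191 139   1   1   1]
 [223 157  26  22 361]
 [203 196  21  26 313]] [[210.          77.        ]
 [206.5         79.        ]
 [216.          80.        ]
 [209.          82.        ]
 [220.          83.        ]
 [211.          84.        ]
 [223.5         85.        ]
 [214.          86.        ]
 [217.5         87.        ]
 [212.          88.5       ]
 [208.          91.        ]
 [233.5         90.5       ]
 [227.          92.        ]
 [238.          93.        ]
 [210.          94.5       ]
 [231.          95.        ]
 [235.          97.        ]
 [241.6         97.        ]
 [231.          98.        ]
 [237.          98.        ]
 [245.          98.        ]
 [252.         111.5       ]
 [247.         115.5       ]
 [247.         118.        ]
 [191.         139.        ]
 [235.70637119 168.55124654]
 [214.01916933 208.54313099]]
expected handle [[214.6 208.3]
 [211.9 201.9]
 [217.2 214.4]]
(np.float64(451.4209090909091), np.float64(209.02727272727273)) (np.float64(-90.15763474898141), np.float64(0.018992713845414462))
```

The handle is seen at (214.0,208.5) against an expected (214.6,208.3), so the key stands upright and fully down. The knob mark is unchanged. I hand the job in.

```bash
python3 -c "
from workcell import env
print(env.finish_job())"
```

```text
the job is handed in; nothing more can be done
None
```

The job is handed in at about 30 s of the 64 s allowed; no verdict came back, but the camera shows the knob turned to its stop and the key upright, fully down in the blue sleeve, and the arm touching nothing.

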